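# Stand the toppled mug up and put the plug back in it

## Robot

A 6-joint arm with a two-finger parallel gripper is mounted at the origin on the work surface. World frame = base frame: x ahead of the robot, y to its left, z up, the work surface at z = 0. Lengths are in m, angles in rad, forces in N, time in s.
With the tool pointing down it reaches from about 0.35 to 0.775 m from the base axis. Payload 7.3 kg.
Tool frame: the origin (TCP) lies on the front face of the gripper's body, between the roots of the fingers; the fingertips stand ahead of it and the grasp point (between the pads) lies 47 mm ahead of it (finger_overhang is the z of the fingertips in the tool frame, in m); z points along the fingers, y is the line along which they close (so a half turn about z gives the same grasp; the last joint's range is limited). The gripper opens to 92 mm and grips with 3 to 60 N. Pads are 19 mm wide; open, the fingers measure 130 mm over their backs; the gripper's body (75 mm by 190 mm) begins 47 mm behind the grasp point.
Start: joints at [1.042, 0.342, 1.524, -0, 1.275, -0.146], TCP at [0.196, 0.487, 0.292] pointing down, gripper open.
Joint ranges: [-2.53, 2.53], [-0.77, 2.02], [0.04, 2.7], [-1, 4.14], [0.28, 2.66], [-3.11, 3.11]. Speed limits (rad/s): [2.57, 2.57, 3.14, 3.14, 3.14, 3.14].

## Interface

Orientations are given as [roll, pitch, yaw] about the fixed x, y, z axes, in that order (R = Rz(yaw) Ry(pitch) Rx(roll)).
In Python, from cell import * gives the robot as it stands. The module is installed in compiled form; this text tells all that it offers.
- The arm moves only by the tool arm_command, never from a script. Its argument "series" is a list of rows, each an object of numbers: "x", "y", "z": the shift along the tool's x, y, z in mm; "rx", "ry", "rz": the turn, a rotation vector about the tool's x, y, z in degrees. A call has 1 to 20 rows; each row is the pose to reach, as a shift and turn from the pose commanded when the call began, along the tool's axes at that moment; what a row does not reach only later rows make up. A row lasts 1/10 s, in which the tool goes at most 50 mm and 8.59 degrees, less where a joint would pass 70% of its speed; a pose out of reach is approached as far as the arm can. A call with a gripper value outside its range is refused whole. "hand" is the finger opening in mm, from 0 to 91.8, set as the call begins (left out, the last holds). The fingers move at their own pace and stop on an object; "squeeze" is the grip in N (left out, the last holds). Time passes only in rows, so rows that repeat a pose let the fingers close. It gives the time, the measured TCP pose, the force, the opening and the grip force at its end, in the units of the state.
- observe(): the state, without advancing time (a new reading comes with each control period).
- read_camera(name): name is "scene" or "top" or "wrist"; returns a dict with "pixels" (420x560x3 uint8, blue, green, red), "K" (3x3 intrinsics, pixels), "rvec" (rotation vector, rad) and "tvec" (3), from world to camera coordinates, as OpenCV has them. Camera axes: x right, y down, z forward; pixel columns grow to the right and rows downward; lengths in m; the calibration is good to about 2 mm. A picture is of the moment at which its call begins. There is no depth.
- hand_in(): hands the job in; it is judged then, once.
Trained networks look in a picture, given as the dict that the camera call returned (one of the last four; its "shot" number tells which), for a name from the list of things; names that differ only in an ending like _2 or _b are one class to them, and where a whole thing is asked for, a point or a joint stands for the part that bears it (a point fixed in the world has none). Each returns a list of dicts, best first, with "confidence" (0 to 1); they miss things now and then, are a little off and sometimes report something else, mostly with a low value. They report only what shows in the picture. A call takes as long as a camera call.
- boxes_of(picture, query): "point" ([x, y, z] in m, in world coordinates, good to about 4 mm: the middle of the surface that is visible of it).
- trace(picture, query): "pixels" (420x560 bool, what is visible of it).
- mark_of(picture, query): "point" ([x, y, z] in m, in world coordinates, good to about 4 mm: a listed point, or the origin of a listed thing).
The state is a dict: "time": time; "qpos": joint angles; "qvel": joint speeds; "joint_efforts": joint torques, N m; "tool_pos": TCP position; "tool_rot": TCP orientation; "contact_force": force on the tool from outside, world axes, zero at the start; "torque": the same for the moment, N m; "opening": finger opening in m; "grip_force": force on a finger pad.
Only numpy, scipy, OpenCV 4.12 (cv2) and the standard library are available. Lean on these libraries where they do the work, as an engineer would, in place of code of your own. Each camera call takes 0.05 s, during which the arm holds its last target. There are 200 camera calls.

## Task

The enamel mug that keeps the splitting plug has been knocked over. Its enamel is already flaking, so do not grip it or lean hard on it: tip it gently up from the mouth until it stands on its base on the bench, and let go of it. Then pick up the steel plug (the solid wedge, not the two thin feathers) and lower it into the standing mug thin end first, without dropping it in or knocking the mug over, leaving the feathers, cobble, level, hammer, chisel and tin where they are.

Things in the scene. Friction and masses are not known exactly. Their poses are not given: they have to be found in the camera images.
- mug: Red enamel mug, 94 mm across, 100 mm tall, wall 4 mm, floor 6 mm, 0.26 kg. Origin: centre of the base's underside; +z along the axis to the mouth. It starts on its side (z level, mouth roughly towards the robot, x up, origin 47 mm above the bench). Handle: 10 mm bar 33 mm out from the wall, 25 to 80 mm from the base, on +y turned 34 deg to -x, resting on the bench at the start.
- mug_mouth (a point): Centre of the mug's open mouth, in the plane of the rim, 100 mm from the base; same axes as the mug
- plug: Steel plug: a solid wedge 120 mm long and 22 mm wide with a blocky head 22 mm long, 30 mm wide and 26 mm high, 0.28 kg, lying flat on the bench. Origin: on the underside, halfway along its length; +x runs towards the thin end, z up. Its thickness falls from 20 mm at the head to 8 mm at the thin end.
- plug_tip (a point): Middle of the plug's thin end face, 60 mm from the origin along +x, 5 mm above the underside
- plug_grip (a point): Good place to grip the plug across its 22 mm width (along its y): 12 mm from the origin towards the head, 72 mm from the thin end, 10 mm above the underside
- feather_a: Steel feather: flat strip 85 mm long, 14 mm wide, 7 mm thick with a small turned-up ear 20 mm high at its -x end; origin under its middle. Leave alone.
- feather_b: Second feather, the same. Leave alone.
- cobble: Rough pink granite cobble, about 110 x 95 x 75 mm, origin under its middle. Leave alone.
- level: Aluminium spirit level 230 mm long (along its y), 26 mm wide, 50 mm high, origin under its middle. Leave alone.
- hammer: Hammer 270 mm long lying on the bench, handle along its -x. Leave alone.
- chisel: Stone chisel 185 mm long, 14 mm thick, lying along its x. Leave alone.
- tin: Closed grey tin, 66 mm diameter, 70 mm tall, standing; origin under its middle. Leave alone.

How it is judged:
On the way, in this order (a step that is already met when the one before it is completed fails the run):
1. the mug stands upright on its base on the bench, at rest and let go of (angle between mug's own z axis and vertical below 0.08 rad and height (world z) of mug below 0.01 m and linear speed of mug below 0.03 m/s and contact force between the fingers and mug below 0.1 N), for 0.3 s.
2. the thin end of the plug is down inside the standing mug (horizontal distance between plug_tip and mug below 0.045 m and z of plug_tip in the frame of mug between 0 and 0.05 m and angle between mug's own z axis and vertical below 0.15 rad), for 0.1 s.
At the end, for the whole second after the job is handed in: The mug stands upright on the bench (within 0.08 rad, base within 10 mm of the bench), the plug rests in it with its thin end inside the mug and less than 50 mm above the underside of the mug, and both are at rest (angle between mug's own z axis and vertical below 0.08 rad and height (world z) of mug below 0.01 m and linear speed of each of mug, plug below 0.03 m/s and horizontal distance between plug_tip and mug below 0.045 m and z of plug_tip in the frame of mug between 0 and 0.05 m); the robot touches nothing.
It fails at once if the mug is gripped or pressed hard (more than 18 N between fingers and mug) (contact force between the fingers and mug above 18 N).
It fails at once if the plug is dropped into the mug (over 1 m/s while its thin end is inside the mug) (linear speed of plug above 1 m/s and horizontal distance between plug_tip and mug below 0.045 m and z of plug_tip in the frame of mug below 0.1 m and angle between mug's own z axis and vertical below 0.3 rad).
It fails at once if a feather, the cobble, the level, the hammer, the chisel or the tin is moved more than 30 mm (distance of any of feather_a, feather_b, cobble, level, hammer, chisel, tin from where it was at the start of the episode above 0.03 m).
It also fails if it takes over 64 s, if anything falls off the work surface, if the arm or the gripper's body presses on something with over 40 N, if the wrist force passes 120 N, or if a joint passes its speed limit or range.

## Working session

There is one attempt and no reset: what is moved stays moved. The work goes in short steps, Python scripts to look and compute and a tool call to move; the robot and the scene stay as the last step left them, time stands still between calls to the robot, and variables do not carry over. Pictures are saved under pics/ and viewed, at most 11 in all, crops included, and the job is handed in when it is done.

Besides the shell and the picture viewer there is one more tool, called after "Emit:" as name(argument=value, ...), one argument or row to a line, values as JSON. arm_command: Moves the arm, as the interface text tells. Its arguments: {"type":"object","properties":{"series":{"type":"array"},"hand":{"type":"number"},"squeeze":{"type":"number"}},"required":["series"]}

```bash
mkdir -p pics; python3 - <<'E'
from cell import *
import cv2,numpy as np
s=observe(); print({k:np.round(s[k],3).tolist() for k in s})
for c in ["top","scene"]:
    p=read_camera(c); cv2.imwrite(f"pics/{c}0.png",p["pixels"])
    for n in ["mug","mug_mouth","plug","plug_tip","plug_grip","feather_a","cobble","level","hammer","chisel","tin"]:
        for d in mark_of(p,n)[:2]: print(c,n,np.round(d["point"],3),round(d["confidence"],2))
E
```

```text
{'time': 0.0, 'qpos': [1.042, 0.343, 1.525, -0.0, 1.275, -0.146], 'qvel': [0.001, 0.0, -0.0, 0.001, -0.001, 0.001], 'joint_efforts': [0.001, -43.126, -24.423, 0.072, 0.056, -0.0], 'tool_pos': [0.196, 0.487, 0.292], 'tool_rot': [-3.14, -0.0, 2.759], 'contact_force': [0.127, 0.786, -0.243], 'torque': [-0.049, -0.021, -0.016], 'grip_force': 0.0, 'opening': 0.092}
top mug [0.594 0.189 0.047] 0.97
top plug [ 0.508 -0.246  0.001] 0.57
top plug_tip [ 0.451 -0.237  0.007] 0.79
top plug_tip [0.499 0.152 0.047] 0.22
top plug_grip [ 0.517 -0.251  0.014] 0.68
top feather_a [0.523 0.427 0.001] 0.65
top feather_a [ 0.508 -0.372 -0.   ] 0.57
top cobble [ 0.784 -0.115  0.001] 0.93
top cobble [ 0.721 -0.313  0.001] 0.23
top level [ 0.785  0.143 -0.002] 0.56
top hammer [ 0.719 -0.315 -0.001] 0.58
top chisel [ 0.612 -0.061 -0.005] 0.85
top tin [0.521 0.428 0.   ] 0.67
scene mug [0.595 0.186 0.049] 0.86
scene mug [ 0.54  -0.15  -0.001] 0.6
scene mug_mouth [0.497 0.152 0.048] 0.71
scene plug [ 0.508 -0.252  0.002] 0.73
scene plug_tip [ 0.45  -0.236  0.009] 0.89
scene plug_tip [ 0.541 -0.15  -0.003] 0.4
scene plug_grip [ 0.519 -0.251  0.006] 0.76
scene feather_a [ 0.508 -0.368  0.001] 0.74
scene feather_a [ 0.544 -0.149 -0.001] 0.57
scene cobble [ 0.786 -0.11  -0.004] 0.97
scene cobble [ 0.509 -0.256 -0.001] 0.22
scene level [0.784 0.141 0.005] 0.63
scene hammer [ 0.727 -0.318 -0.003] 0.95
scene chisel [ 0.609 -0.06   0.003] 0.63
scene tin [0.527 0.428 0.004] 0.93
```

View pics/top0.png

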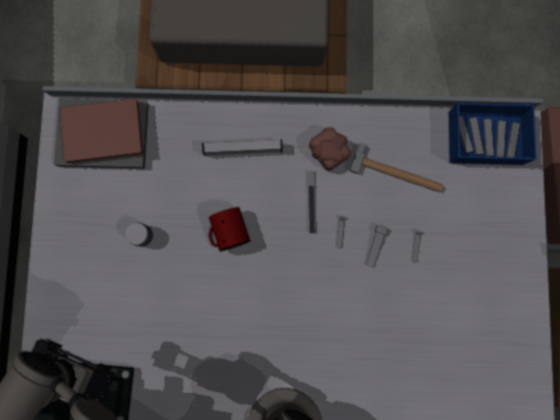

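View pics/scene0.png

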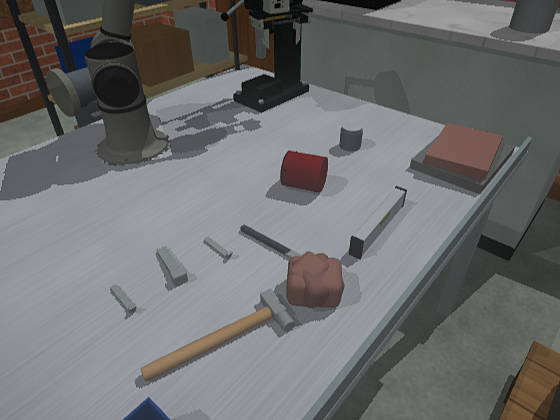

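The top view shows the mug at about (230,228), its mouth towards the robot and its handle at (213,238). The plug is at (376,245) between the feathers at (341,230) and (416,245). The scene view agrees, and the networks' points match in both height and length.

```bash
cat > h.py <<'E'
from cell import *
import cell, json, numpy as np, cv2
from scipy.spatial.transform import Rotation as R
def frame(z,y):                      # tool orientation from z and y axes
    z=np.array(z,float)/np.linalg.norm(z); y=np.array(y,float); y-=z*(y@z); y/=np.linalg.norm(y)
    return R.from_matrix(np.c_[np.cross(y,z),y,z])
def rows(targets,p0=None,R0=None):   # [(pos,R)] -> rows relative to the current pose
    s=observe(); p0=np.array(s["tool_pos"]) if p0 is None else p0
    R0=R.from_euler("xyz",s["tool_rot"]) if R0 is None else R0
    for p,r in targets:
        d=R0.inv().apply(np.array(p)-p0)*1000; w=np.degrees((R0.inv()*r).as_rotvec())
        print(json.dumps(dict(zip(["x","y","z","rx","ry","rz"],np.round(np.r_[d,w],1).tolist()))))
# tipping plane
B=np.array([.5945,.1875]); yaw=np.radians(20.3); D=np.array([np.cos(yaw),np.sin(yaw)]); Y=[-D[1],D[0],0]
OV=getattr(cell,"finger_overhang",.057)
def tip_pose(th,phi,a,r):            # mug tipped th deg; tool phi deg below level; fingertip centre at (a,r) in mug coords
    t,f=np.radians([th,phi]); r=r+.047
    u=a*np.cos(t)-r*np.sin(t); z=a*np.sin(t)+r*np.cos(t)
    tip=np.r_[B-D*u,z]; zt=np.r_[D*np.cos(f),-np.sin(f)]
    return tip-OV*zt, frame(zt,Y)
E
python3 - <<'E'
from h import *
print(OV, [n for n in dir(cell) if not n.startswith('_')])
rows([tip_pose(0,45,.15,.065), tip_pose(0,45,.08,.0)])
E
```

```text
0.0655 ['IKError', 'boxes_of', 'finger_overhang', 'hand_in', 'mark_of', 'observe', 'read_camera', 'trace']
{"x": -336.1, "y": -261.0, "z": 133.9, "rx": -16.6, "ry": -42.9, "rz": -40.0}
{"x": -387.9, "y": -213.9, "z": 198.9, "rx": -16.6, "ry": -42.9, "rz": -40.0}
```

Emit:
arm_command(
  series=[
    {"x": -336, "y": -261, "z": 134, "rx": -16.6, "ry": -42.9, "rz": -40},
    {"x": -336, "y": -261, "z": 134, "rx": -16.6, "ry": -42.9, "rz": -40},
    {"x": -336, "y": -261, "z": 134, "rx": -16.6, "ry": -42.9, "rz": -40},
    {"x": -336, "y": -261, "z": 134, "rx": -16.6, "ry": -42.9, "rz": -40},
    {"x": -336, "y": -261, "z": 134, "rx": -16.6, "ry": -42.9, "rz": -40},
    {"x": -336, "y": -261, "z": 134, "rx": -16.6, "ry": -42.9, "rz": -40},
    {"x": -336, "y": -261, "z": 134, "rx": -16.6, "ry": -42.9, "rz": -40},
    {"x": -336, "y": -261, "z": 134, "rx": -16.6, "ry": -42.9, "rz": -40},
    {"x": -336, "y": -261, "z": 134, "rx": -16.6, "ry": -42.9, "rz": -40},
    {"x": -336, "y": -261, "z": 134, "rx": -16.6, "ry": -42.9, "rz": -40},
    {"x": -336, "y": -261, "z": 134, "rx": -16.6, "ry": -42.9, "rz": -40},
    {"x": -336, "y": -261, "z": 134, "rx": -16.6, "ry": -42.9, "rz": -40},
    {"x": -336, "y": -261, "z": 134, "rx": -16.6, "ry": -42.9, "rz": -40},
    {"x": -336, "y": -261, "z": 134, "rx": -16.6, "ry": -42.9, "rz": -40},
  ],
  hand=20,
)

```text
time: 2.6
tool_pos: [0.326, 0.2475, 0.2705]
tool_rot: [-3.078, 0.76, -2.788]
contact_force: [-0.1, 0.5, 0.9]
opening: 0.02
grip_force: 0.0
```

```bash
python3 - <<'E'
from h import *
s=observe(); print(np.round(s["qpos"],3),s["time"])
p,r=tip_pose(0,45,.15,.065); print(p,r.as_euler("xyz"))
rows([(p,r)])
E
```

```text
[ 0.607 -0.04   2.293 -0.996  0.283 -0.405] 2.6
[0.41037787 0.11939116 0.15831549] [-3.14159265  0.78539816 -2.78729082]
{"x": 52.1, "y": -142.4, "z": 114.6, "rx": -3.7, "ry": -1.5, "rz": 0.0}
```

```bash
cat > kin.py <<'E'
import numpy as np
from scipy.spatial.transform import Rotation as R
from scipy.optimize import least_squares
LIM=np.array([[-2.53,2.53],[-.77,2.02],[.04,2.7],[-1,4.14],[.28,2.66],[-3.11,3.11]])
def fk(q,k):
    h,L1,L2,L3,o,e=k
    r1=R.from_euler("z",q[0]); r2=r1*R.from_euler("y",q[1]); r3=r2*R.from_euler("y",q[2]); r5=r3*R.from_euler("ZY",[q[3],q[4]])
    r6=r5*R.from_euler("Z",q[5]+np.pi/2*SG)
    p=r1.apply([0,o,h])+r2.apply([0,0,L1])+r3.apply([e,0,L2])+r5.apply([0,0,L3])
    return p,r6
SG=1
E
python3 - <<'E'
from h import *
import kin
o=observe()
D_=[([1.042,.3425,1.5245,0,1.275,-.146],[.196,.487,.292],[-3.14,0,2.759]),(o["qpos"],o["tool_pos"],o["tool_rot"])]
for sg in (1,-1):
    kin.SG=sg
    for q,p,r in D_: print(sg, (kin.fk(q,[0]*6)[1].inv()*R.from_euler("xyz",r)).magnitude())
f=lambda k:np.concatenate([kin.fk(q,k)[0]-p for q,p,_ in D_])
k=kin.least_squares(f,[.3,.4,.4,.2,.08,0]).x; print(k,f(k))
E
```

```text
1 0.001208411999076278
1 8.935088960157429e-17
-1 3.1413890276777017
-1 3.141592653589793
[0.22803325 0.50387252 0.38105426 0.25283474 0.07645946 0.04869949] [-1.48062201e-10  8.01816391e-11  3.21667470e-10 -2.52622978e-10
 -3.12978865e-10 -1.14979637e-10]
```

```bash
cat >> kin.py <<'E'
K=np.array([.22803325,.50387252,.38105426,.25283474,.07645946,.04869949])
def ik(p,r,q0=(.4,.3,1.8,0,.8,1.4),k=None):
    k=K if k is None else k
    def f(q):
        pp,rr=fk(q,k); return np.r_[(pp-p)*5,(r.inv()*rr).as_rotvec()]
    s=least_squares(f,np.clip(q0,LIM[:,0]+.01,LIM[:,1]-.01),bounds=LIM.T); return s.x,np.linalg.norm(s.fun)
E
python3 - <<'E'
from h import *
from kin import ik
for phi in (45,50,55,60,65,70):
    for th,a,r in ((0,.15,.065),(0,.085,.0),(30,.08,0),(60,.07,.0)):
        q,e=ik(*tip_pose(th,phi,a,r)); print(phi,th,np.round(q,2),round(e,3))
p,r=tip_pose(0,60,.15,.065); print(p); rows([(p+[-.0,0,.08],r)])
E
```

```text
45 0 [-0.05  0.19  2.32  1.23  0.28 -3.11] 0.222
45 0 [-0.    0.44  2.15  1.26  0.28 -3.11] 0.309
45 30 [ 0.02  0.42  2.09  1.29  0.28 -3.11] 0.224
45 60 [ 0.05  0.49  1.99  1.31  0.28 -3.11] 0.185
50 0 [-0.05  0.2   2.31  1.22  0.28 -3.11] 0.138
50 0 [-0.    0.45  2.15  1.25  0.28 -3.11] 0.226
50 30 [ 0.02  0.43  2.09  1.28  0.28 -3.11] 0.147
50 60 [ 0.05  0.49  1.98  1.3   0.28 -3.11] 0.118
55 0 [-0.05  0.22  2.3   1.21  0.28 -3.11] 0.065
55 0 [ 0.    0.46  2.14  1.24  0.28 -3.11] 0.151
55 30 [ 0.02  0.44  2.08  1.27  0.28 -3.11] 0.095
55 60 [ 0.08  0.49  1.93  0.82  0.28 -2.6 ] 0.081
60 0 [-0.01  0.22  2.25  0.78  0.28 -2.65] 0.031
60 0 [ 0.    0.46  2.14  1.23  0.28 -3.11] 0.105
60 30 [ 0.08  0.43  2.    0.58  0.28 -2.37] 0.047
60 60 [ 0.12  0.49  1.89  0.44  0.28 -2.19] 0.01
65 0 [ 0.04  0.23  2.19  0.42  0.33 -2.26] 0.0
65 0 [ 0.08  0.46  2.05  0.49  0.28 -2.31] 0.049
65 30 [ 0.11  0.44  1.96  0.32  0.33 -2.09] 0.0
65 60 [ 0.14  0.51  1.82  0.24  0.4  -1.99] 0.0
70 0 [ 0.06  0.25  2.11  0.23  0.45 -2.05] 0.0
70 0 [ 0.1   0.47  2.01  0.26  0.33 -2.06] 0.0
70 30 [ 0.13  0.46  1.88  0.17  0.47 -1.94] 0.0
70 60 [ 0.15  0.52  1.74  0.14  0.54 -1.88] 0.0
[0.4231008  0.12409751 0.16872466]
{"x": -20.0, "y": -145.9, "z": 58.5, "rx": -3.7, "ry": 13.5, "rz": -0.5}
```

```bash
python3 - <<'E'
from h import *
from kin import ik
for phi in (0,10,20,30,40,50):
    for th,a,r in ((0,.12,.02),(0,.06,.02),(30,.06,.02),(60,.06,.02),(90,.06,0)):
        p,rr=tip_pose(th,phi,a,r)
        b=min((ik(p,x,(.1,j2,2.3,3.14,.5,j6)) for x in (rr,rr*R.from_euler("z",np.pi)) for j6 in(-1.8,1.3) for j2 in (-.4,.3)),key=lambda t:t[1])
        print(phi,th,np.round(b[0],2),round(b[1],3))
E
```

```text
0 0 [-0.23  1.51  2.55  2.31  2.3  -2.2 ] 0.0
0 0 [-0.09  1.31  2.42  2.63  2.1  -1.85] 0.0
0 30 [-0.02  1.17  2.35  2.74  1.93 -1.72] 0.0
0 60 [ 0.03  1.12  2.24  2.81  1.77 -1.64] 0.0
0 90 [ 0.05  1.17  2.16  2.83  1.75 -1.63] 0.0
10 0 [-0.22  1.34  2.63  2.48  2.09 -2.05] 0.0
10 0 [-0.08  1.14  2.48  2.7   1.83 -1.77] 0.0
10 30 [-0.01  1.    2.39  2.78  1.63 -1.66] 0.0
10 60 [0.04 0.96 2.27 2.83 1.48 1.54] 0.0
10 90 [0.05 1.02 2.2  2.84 1.48 1.55] 0.0
20 0 [-0.17  1.08  2.65  2.64  1.74 -1.86] 0.0
20 0 [-0.05  0.93  2.49  2.76  1.47 -1.68] 0.0
20 30 [ 0.    0.81  2.38  2.8   1.27 -1.59] 0.0
20 60 [0.05 0.8  2.26 2.83 1.15 1.6 ] 0.0
20 90 [0.07 0.87 2.2  2.84 1.15 1.59] 0.0
30 0 [-0.12  0.79  2.6   2.72  1.27  1.45] 0.0
30 0 [-0.02  0.72  2.44  2.77  1.06 -1.58] 0.0
30 30 [0.03 0.64 2.32 2.77 0.88 1.64] 0.0
30 60 [ 0.07  0.67  2.2   2.79  0.78 -1.46] 0.0
30 90 [0.08 0.74 2.15 2.81 0.81 1.66] 0.0
40 0 [-0.06  0.56  2.5   2.7   0.8  -1.53] 0.0
40 0 [ 0.02  0.57  2.34  2.71  0.65 -1.44] 0.0
40 30 [ 0.06  0.53  2.22  2.66  0.51 -1.34] 0.0
40 60 [ 0.09  0.57  2.1   2.65  0.43 -1.29] 0.0
40 90 [ 0.1   0.65  2.06  2.7   0.46 -1.33] 0.0
50 0 [-0.01  0.43  2.38  2.52  0.4  -1.26] 0.0
50 0 [ 0.06  0.48  2.22  2.44  0.3  -1.12] 0.0
50 30 [0.06 0.48 2.13 2.23 0.28 2.25] 0.049
50 60 [0.07 0.54 2.02 2.07 0.28 2.41] 0.082
50 90 [0.09 0.61 1.98 2.27 0.28 2.24] 0.073
```

```bash
python3 - <<'E'
from h import *
from kin import ik,fk,K
q0=observe()["qpos"]
p,rr=tip_pose(0,35,.16,.06); print(p,rr.as_euler("xyz"))
for x in (rr,rr*R.from_euler("z",np.pi)):
    q1,e=ik(p+[0,0,.04],x,(.0,.6,2.4,2.7,.8,-1.5)); print(np.round(q1,2),e)
    if e<.01: break
n=24; s=np.linspace(0,1,n+1)[1:]
Q=[q0+t*(q1-q0) for t in s]; F=[fk(q,K) for q in Q]
p0,R0=np.array(observe()["tool_pos"]),R.from_euler("xyz",observe()["tool_rot"])
print(np.round([np.degrees((F[i][1].inv()*F[i+1][1]).magnitude()) for i in range(0,n-1,6)],1), np.round([f[0][2] for f in F],2))
rows(F[:12],p0,R0)
E
```

```text
[0.39411585 0.11337565 0.14456926] [-3.14159265  0.95993109 -2.78729082]
[-0.07  0.06  2.36  1.26  0.28 -3.11] 0.32498677668194254
[-0.18  0.29  2.61  2.49  0.75 -1.39] 5.9897446960844496e-15
[8.  8.1 8.  8.2] [0.25 0.23 0.22 0.2  0.19 0.18 0.17 0.16 0.15 0.15 0.15 0.15 0.15 0.15
 0.15 0.16 0.16 0.17 0.17 0.18 0.18 0.18 0.18 0.18]
{"x": 20.6, "y": -13.0, "z": 7.1, "rx": 1.6, "ry": 4.1, "rz": 6.7}
{"x": 41.7, "y": -23.4, "z": 12.5, "rx": 3.2, "ry": 8.3, "rz": 13.4}
{"x": 62.9, "y": -30.8, "z": 16.1, "rx": 4.5, "ry": 12.3, "rz": 20.2}
{"x": 83.4, "y": -35.4, "z": 18.2, "rx": 5.7, "ry": 16.3, "rz": 27.1}
{"x": 102.7, "y": -37.0, "z": 19.1, "rx": 6.6, "ry": 20.3, "rz": 34.1}
{"x": 120.2, "y": -35.8, "z": 19.0, "rx": 7.4, "ry": 24.0, "rz": 41.2}
{"x": 135.2, "y": -32.2, "z": 18.3, "rx": 7.8, "ry": 27.6, "rz": 48.4}
{"x": 147.4, "y": -26.5, "z": 17.4, "rx": 8.1, "ry": 31.0, "rz": 55.7}
{"x": 156.4, "y": -19.3, "z": 16.5, "rx": 8.0, "ry": 34.1, "rz": 63.1}
{"x": 161.8, "y": -11.2, "z": 16.1, "rx": 7.7, "ry": 36.8, "rz": 70.7}
{"x": 163.7, "y": -3.0, "z": 16.4, "rx": 7.0, "ry": 39.2, "rz": 78.4}
{"x": 162.1, "y": 4.8, "z": 17.7, "rx": 6.1, "ry": 41.2, "rz": 86.2}
```

Emit:
arm_command(
  series=[
    {"x": 21, "y": -13, "z": 7, "rx": 1.6, "ry": 4.1, "rz": 6.7},
    {"x": 42, "y": -23, "z": 12, "rx": 3.2, "ry": 8.3, "rz": 13.4},
    {"x": 63, "y": -31, "z": 16, "rx": 4.5, "ry": 12.3, "rz": 20.2},
    {"x": 83, "y": -35, "z": 18, "rx": 5.7, "ry": 16.3, "rz": 27.1},
    {"x": 103, "y": -37, "z": 19, "rx": 6.6, "ry": 20.3, "rz": 34.1},
    {"x": 120, "y": -36, "z": 19, "rx": 7.4, "ry": 24, "rz": 41.2},
    {"x": 135, "y": -32, "z": 18, "rx": 7.8, "ry": 27.6, "rz": 48.4},
    {"x": 147, "y": -26.5, "z": 17.4, "rx": 8.1, "ry": 31, "rz": 55.7},
    {"x": 156, "y": -19, "z": 16.5, "rx": 8, "ry": 34.1, "rz": 63.1},
    {"x": 162, "y": -11, "z": 16, "rx": 7.7, "ry": 36.8, "rz": 70.7},
    {"x": 164, "y": -3, "z": 16, "rx": 7, "ry": 39.2, "rz": 78.4},
    {"x": 162, "y": 5, "z": 18, "rx": 6.1, "ry": 41.2, "rz": 86.2},
  ],
)

```text
time: 3.8
tool_pos: [0.2265, 0.2152, 0.1459]
tool_rot: [2.891, -0.295, 2.068]
contact_force: [0.5, 0.2, 0.2]
opening: 0.0198
grip_force: 0.0
```

```bash
python3 - <<'E'
from h import *
from kin import ik,fk,K
s=observe(); q0=s["qpos"]; print(np.round(q0,3),np.round(s["tool_pos"],3),fk(q0,K)[0])
p,rr=tip_pose(0,35,.16,.06)
q1,e=ik(p+[0,0,.04],rr*R.from_euler("z",np.pi),(.0,.6,2.4,2.7,.8,-1.5)); print(np.round(q1,2),e)
n=15; s=np.linspace(0,1,n+1)[1:]
F=[fk(q0+t*(q1-q0),K) for t in s]; rows(F)
E
```

```text
[ 0.214  0.123  2.452  0.753  0.52  -0.898] [0.227 0.215 0.146] [0.22518046 0.21502219 0.14603148]
[-0.18  0.29  2.61  2.49  0.75 -1.39] 5.9897446960844496e-15
{"x": 5.1, "y": 3.7, "z": 1.1, "rx": -1.5, "ry": 2.6, "rz": 5.7}
{"x": 8.4, "y": 10.5, "z": 1.8, "rx": -3.2, "ry": 5.1, "rz": 11.3}
{"x": 10.1, "y": 19.0, "z": 1.7, "rx": -5.2, "ry": 7.4, "rz": 17.0}
{"x": 9.9, "y": 29.0, "z": 0.7, "rx": -7.4, "ry": 9.6, "rz": 22.6}
{"x": 7.5, "y": 40.1, "z": -1.1, "rx": -9.9, "ry": 11.7, "rz": 28.2}
{"x": 2.7, "y": 52.0, "z": -3.7, "rx": -12.7, "ry": 13.5, "rz": 33.7}
{"x": -4.7, "y": 64.1, "z": -7.2, "rx": -15.7, "ry": 15.1, "rz": 39.2}
{"x": -14.7, "y": 76.2, "z": -11.4, "rx": -18.9, "ry": 16.5, "rz": 44.7}
{"x": -27.4, "y": 87.5, "z": -16.3, "rx": -22.4, "ry": 17.6, "rz": 50.2}
{"x": -42.7, "y": 97.8, "z": -22.0, "rx": -26.0, "ry": 18.5, "rz": 55.6}
{"x": -60.5, "y": 106.5, "z": -28.4, "rx": -29.9, "ry": 19.0, "rz": 60.9}
{"x": -80.5, "y": 113.2, "z": -35.3, "rx": -33.9, "ry": 19.2, "rz": 66.2}
{"x": -102.5, "y": 117.4, "z": -42.8, "rx": -38.1, "ry": 19.0, "rz": 71.5}
{"x": -126.1, "y": 118.8, "z": -50.7, "rx": -42.4, "ry": 18.5, "rz": 76.7}
{"x": -150.8, "y": 117.2, "z": -59.1, "rx": -46.9, "ry": 17.5, "rz": 81.8}
```

Emit:
arm_command(
  series=[
    {"x": 5, "y": 4, "z": 1, "rx": -1.5, "ry": 2.6, "rz": 5.7},
    {"x": 8, "y": 10.5, "z": 2, "rx": -3.2, "ry": 5.1, "rz": 11.3},
    {"x": 10, "y": 19, "z": 2, "rx": -5.2, "ry": 7.4, "rz": 17},
    {"x": 10, "y": 29, "z": 1, "rx": -7.4, "ry": 9.6, "rz": 22.6},
    {"x": 7.5, "y": 40, "z": -1, "rx": -9.9, "ry": 11.7, "rz": 28.2},
    {"x": 3, "y": 52, "z": -4, "rx": -12.7, "ry": 13.5, "rz": 33.7},
    {"x": -5, "y": 64, "z": -7, "rx": -15.7, "ry": 15.1, "rz": 39.2},
    {"x": -15, "y": 76, "z": -11, "rx": -18.9, "ry": 16.5, "rz": 44.7},
    {"x": -27, "y": 87.5, "z": -16, "rx": -22.4, "ry": 17.6, "rz": 50.2},
    {"x": -43, "y": 98, "z": -22, "rx": -26, "ry": 18.5, "rz": 55.6},
    {"x": -60.5, "y": 106.5, "z": -28, "rx": -29.9, "ry": 19, "rz": 60.9},
    {"x": -80.5, "y": 113, "z": -35, "rx": -33.9, "ry": 19.2, "rz": 66.2},
    {"x": -102.5, "y": 117, "z": -43, "rx": -38.1, "ry": 19, "rz": 71.5},
    {"x": -126, "y": 119, "z": -51, "rx": -42.4, "ry": 18.5, "rz": 76.7},
    {"x": -151, "y": 117, "z": -59, "rx": -46.9, "ry": 17.5, "rz": 81.8},
    {"x": -151, "y": 117, "z": -59, "rx": -46.9, "ry": 17.5, "rz": 81.8},
  ],
)

```text
time: 5.4
tool_pos: [0.3951, 0.1125, 0.1849]
tool_rot: [3.135, -0.961, 0.36]
contact_force: [-0.1, 1.1, 0.4]
opening: 0.0201
grip_force: 0.0
```

```bash
python3 - <<'E'
from h import *
s=observe(); print(s["time"],np.round(s["qpos"],3),np.round(s["tool_pos"],3))
p=read_camera("wrist"); cv2.imwrite("pics/w1.png",p["pixels"])
for n in("mug","mug_mouth"):
    for d in mark_of(p,n)[:2]: print(n,np.round(d["point"],3),round(d["confidence"],2))
F=R.from_euler("z",np.pi)
T=[tip_pose(0,30,.12,.018),tip_pose(0,30,.055,.018)]
rows([(a,b*F) for a,b in T])
E
```

```text
5.4 [-0.18   0.284  2.609  2.489  0.754 -1.392] [0.395 0.113 0.185]
mug [0.592 0.184 0.047] 0.81
mug_mouth [0.494 0.153 0.045] 0.59
{"x": -50.7, "y": 0.5, "z": 79.9, "rx": -0.2, "ry": 4.9, "rz": 0.4}
{"x": -13.5, "y": 0.9, "z": 133.2, "rx": -0.2, "ry": 4.9, "rz": 0.4}
```

View pics/w1.png

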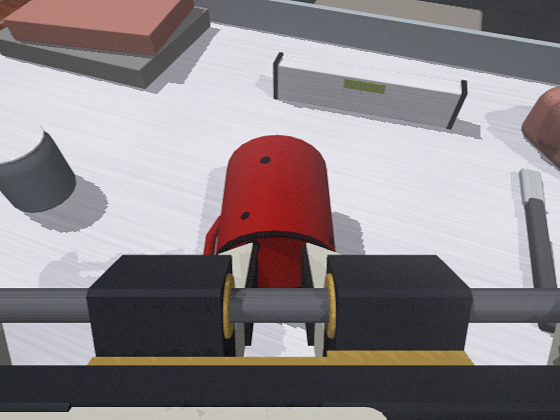

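The wrist view shows the fingers (240–320 px) centred in front of the mouth at about (278,245), with the handle on the left, so the alignment is good. I'll enter lower, clear of the upper rim.

```bash
cat >> h.py <<'E'
F=R.from_euler("z",np.pi); A,C,T=.06,.032,.0095
def push(th,phi,over=0):             # upper flank bears on the upper wall
    al=np.radians(phi-th)
    r=C-T/np.cos(al)-(.1-A)*np.tan(al) if al>0 else C-T*np.cos(al)
    p,q=tip_pose(th,phi,A,r+over); return p,q*F
def catch(th,phi,s=.04,over=0):      # lower rim bears on the lower flank
    al=np.radians(phi-th)
    p,q=tip_pose(th,phi,.1-s*np.cos(al)-T*np.sin(al),-C-s*np.sin(al)+T*np.cos(al)-over); return p,q*F
E
python3 - <<'E'
from h import *
from kin import ik
p,q=push(0,30,-.006); zt=q.apply([0,0,1])
rows([(p-zt*.07,q),(p,q)])
for P in [push(t,f) for t,f in ((0,30),(25,33),(50,36))]+[catch(t,f) for t,f in ((65,38),(90,40))]: print(P[0],np.round(ik(*P,(0,.7,2.4,2.7,1,-1.5)),2) if 0 else (np.round(ik(*P,(0,.7,2.4,2.7,1,-1.5))[0],2),ik(*P,(0,.7,2.4,2.7,1,-1.5))[1]))
E
```

```text
{"x": -43.8, "y": 0.5, "z": 74.3, "rx": -0.2, "ry": 4.9, "rz": 0.4}
{"x": -37.8, "y": 0.7, "z": 144.0, "rx": -0.2, "ry": 4.9, "rz": 0.4}
[0.48502523 0.14700405 0.07768633] (array([-0.02,  0.8 ,  2.43,  2.78,  1.13, -1.61]), np.float64(4.998719234842879e-10))
[0.51726046 0.15892822 0.1188398 ] (array([ 0.03,  0.62,  2.32,  2.76,  0.8 , -1.48]), np.float64(7.203923166945739e-14))
[0.55876492 0.17428119 0.12931773] (array([ 0.07,  0.58,  2.18,  2.72,  0.58, -1.38]), np.float64(3.558690665087899e-11))
[0.55425265 0.17261205 0.12015552] (array([ 0.07,  0.59,  2.18,  2.71,  0.55, -1.37]), np.float64(1.3432939560836906e-11))
[0.59597469 0.1880455  0.12366851] (array([ 0.11,  0.6 ,  2.04,  2.64,  0.4 , -1.26]), np.float64(2.1429594686686306e-09))
```

Emit:
arm_command(
  series=[
    {"x": -44, "y": 0.5, "z": 40, "rx": -0.2, "ry": 4.9, "rz": 0.4},
    {"x": -44, "y": 0.5, "z": 74, "rx": -0.2, "ry": 4.9, "rz": 0.4},
    {"x": -44, "y": 0.5, "z": 74, "rx": -0.2, "ry": 4.9, "rz": 0.4},
    {"x": -42, "y": 0.5, "z": 94, "rx": -0.2, "ry": 4.9, "rz": 0.4},
    {"x": -40, "y": 0.5, "z": 114, "rx": -0.2, "ry": 4.9, "rz": 0.4},
    {"x": -39, "y": 0.5, "z": 130, "rx": -0.2, "ry": 4.9, "rz": 0.4},
    {"x": -38, "y": 0.7, "z": 144, "rx": -0.2, "ry": 4.9, "rz": 0.4},
    {"x": -38, "y": 0.7, "z": 144, "rx": -0.2, "ry": 4.9, "rz": 0.4},
  ],
)

```text
time: 6.35
tool_pos: [0.4861, 0.1476, 0.0714]
tool_rot: [3.141, -1.049, 0.356]
contact_force: [-0.0, -0.7, -0.1]
opening: 0.0201
grip_force: 0.0
```

```bash
python3 - <<'E'
from h import *
p=read_camera("wrist"); cv2.imwrite("pics/w2.png",p["pixels"])
print(observe()["qpos"])
rows([push(t,30+t*.12,.003) for t in np.arange(0,31,3)])
E
```

```text
[-0.01798666  0.81676407  2.44148105  2.79020436  1.15692119 -1.61726944]
{"x": 7.7, "y": 0.2, "z": -4.7, "rx": -0.0, "ry": -0.0, "rz": 0.0}
{"x": 14.4, "y": 0.2, "z": -5.2, "rx": -0.0, "ry": -0.4, "rz": 0.0}
{"x": 21.1, "y": 0.2, "z": -5.2, "rx": -0.0, "ry": -0.8, "rz": 0.0}
{"x": 27.7, "y": 0.2, "z": -4.7, "rx": -0.0, "ry": -1.1, "rz": 0.0}
{"x": 34.3, "y": 0.2, "z": -3.7, "rx": -0.0, "ry": -1.5, "rz": 0.0}
{"x": 40.7, "y": 0.2, "z": -2.2, "rx": -0.0, "ry": -1.8, "rz": 0.0}
{"x": 46.9, "y": 0.2, "z": -0.3, "rx": -0.0, "ry": -2.2, "rz": 0.0}
{"x": 53.0, "y": 0.2, "z": 2.0, "rx": -0.0, "ry": -2.6, "rz": 0.0}
{"x": 59.0, "y": 0.2, "z": 4.7, "rx": -0.0, "ry": -2.9, "rz": 0.0}
{"x": 64.7, "y": 0.2, "z": 7.9, "rx": -0.0, "ry": -3.3, "rz": 0.0}
{"x": 70.2, "y": 0.2, "z": 11.4, "rx": -0.0, "ry": -3.6, "rz": 0.0}
```

View pics/w2.png

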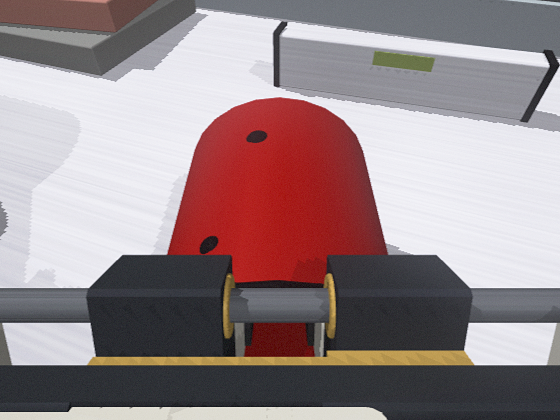

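The fingers (about 240–320 px) are inside the mouth and centred under the upper wall, touching nothing. Now I'll lift.

Emit:
arm_command(
  series=[
    {"x": 4, "z": -3},
    {"x": 7.5, "z": -4.7},
    {"x": 11, "z": -5, "ry": -0.2},
    {"x": 14.5, "z": -5.2, "ry": -0.4},
    {"x": 18, "z": -5.2, "ry": -0.6},
    {"x": 21, "z": -5.2, "ry": -0.8},
    {"x": 24.5, "z": -5, "ry": -1},
    {"x": 28, "z": -4.7, "ry": -1.1},
    {"x": 34, "z": -3.7, "ry": -1.5},
    {"x": 40.5, "z": -2.2, "ry": -1.8},
    {"x": 47, "z": -0.3, "ry": -2.2},
    {"x": 53, "z": 2, "ry": -2.6},
    {"x": 59, "z": 4.7, "ry": -2.9},
    {"x": 65, "z": 8, "ry": -3.3},
    {"x": 70, "z": 11.5, "ry": -3.6},
    {"x": 70, "z": 11.5, "ry": -3.6},
  ],
)

```text
invalid input
```

```bash
python3 - <<'E'
from h import *
s=observe(); print(np.round(s["qpos"],3),np.round(s["contact_force"],2))
p=read_camera("scene"); cv2.imwrite("pics/s2.png",cv2.resize(p["pixels"][90:250,180:420],None,fx=3,fy=3))
for n in("mug","mug_mouth"):
    for d in mark_of(p,n)[:2]: print(n,np.round(d["point"],3),round(d["confidence"],2))
E
```

```text
[-0.018  0.817  2.441  2.79   1.157 -1.617] [-0.48 -0.19  0.34]
mug [0.596 0.186 0.049] 0.79
mug [ 0.449 -0.233  0.008] 0.22
mug_mouth [0.497 0.156 0.047] 0.56
```

View pics/s2.png

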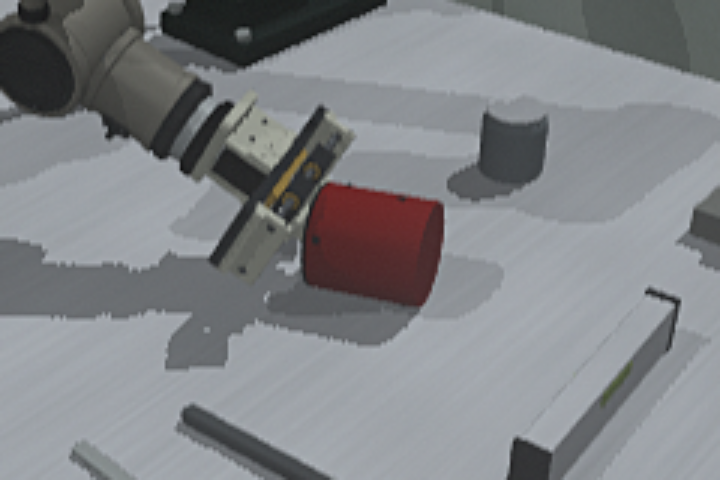

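The move was refused, apparently because every key is required. The scene view shows the mug still on its side at about (370,245) in the crop, with the fingers inside it.

Emit:
arm_command(
  series=[
    {"x": 4, "y": 0, "z": -3, "rx": 0, "ry": 0, "rz": 0},
    {"x": 7.5, "y": 0, "z": -4.7, "rx": 0, "ry": 0, "rz": 0},
    {"x": 11, "y": 0, "z": -5, "rx": 0, "ry": -0.2, "rz": 0},
    {"x": 14.5, "y": 0, "z": -5.2, "rx": 0, "ry": -0.4, "rz": 0},
    {"x": 18, "y": 0, "z": -5.2, "rx": 0, "ry": -0.6, "rz": 0},
    {"x": 21, "y": 0, "z": -5.2, "rx": 0, "ry": -0.8, "rz": 0},
    {"x": 24.5, "y": 0, "z": -5, "rx": 0, "ry": -1, "rz": 0},
    {"x": 28, "y": 0, "z": -4.7, "rx": 0, "ry": -1.1, "rz": 0},
    {"x": 34, "y": 0, "z": -3.7, "rx": 0, "ry": -1.5, "rz": 0},
    {"x": 40.5, "y": 0, "z": -2.2, "rx": 0, "ry": -1.8, "rz": 0},
    {"x": 47, "y": 0, "z": -0.3, "rx": 0, "ry": -2.2, "rz": 0},
    {"x": 53, "y": 0, "z": 2, "rx": 0, "ry": -2.6, "rz": 0},
    {"x": 59, "y": 0, "z": 4.7, "rx": 0, "ry": -2.9, "rz": 0},
    {"x": 65, "y": 0, "z": 8, "rx": 0, "ry": -3.3, "rz": 0},
    {"x": 70, "y": 0, "z": 11.5, "rx": 0, "ry": -3.6, "rz": 0},
    {"x": 70, "y": 0, "z": 11.5, "rx": 0, "ry": -3.6, "rz": 0},
  ],
)

```text
time: 8.15
tool_pos: [0.5282, 0.1621, 0.1276]
tool_rot: [3.14, -0.987, 0.354]
contact_force: [-0.2, 0.0, 0.6]
opening: 0.0199
grip_force: 0.0
```

```bash
python3 - <<'E'
from h import *
s=observe(); print(np.round(s["qpos"],3),np.round(s["contact_force"],2))
p=read_camera("scene"); cv2.imwrite("pics/s3.png",cv2.resize(p["pixels"][90:250,180:420],None,fx=3,fy=3))
for n in("mug","mug_mouth"):
    for d in mark_of(p,n)[:2]: print(n,np.round(d["point"],3),round(d["confidence"],2))
rows([push(t,30+t*.12,.003) for t in range(33,58,3)]+[catch(t,36.5+(t-55)*.1) for t in range(66,91,4)])
E
```

```text
[ 0.04   0.583  2.293  2.751  0.737 -1.452] [-0.25  0.04  0.58]
mug [0.622 0.198 0.037] 0.91
mug_mouth [0.542 0.171 0.096] 0.86
{"x": 6.2, "y": -0.7, "z": 3.9, "rx": 0.1, "ry": -0.3, "rz": -0.1}
{"x": 10.3, "y": -0.7, "z": 7.7, "rx": 0.1, "ry": -0.7, "rz": -0.1}
{"x": 13.6, "y": -0.7, "z": 11.7, "rx": 0.1, "ry": -1.1, "rz": -0.1}
{"x": 16.8, "y": -0.7, "z": 15.9, "rx": 0.1, "ry": -1.4, "rz": -0.1}
{"x": 19.7, "y": -0.7, "z": 20.2, "rx": 0.1, "ry": -1.8, "rz": -0.1}
{"x": 22.4, "y": -0.7, "z": 24.6, "rx": 0.1, "ry": -2.1, "rz": -0.1}
{"x": 24.9, "y": -0.7, "z": 29.2, "rx": 0.1, "ry": -2.5, "rz": -0.1}
{"x": 27.1, "y": -0.8, "z": 33.9, "rx": 0.1, "ry": -2.9, "rz": -0.1}
{"x": 29.2, "y": -0.8, "z": 38.7, "rx": 0.1, "ry": -3.2, "rz": -0.1}
{"x": 12.1, "y": -0.7, "z": 28.9, "rx": 0.1, "ry": -4.0, "rz": -0.1}
{"x": 17.4, "y": -0.7, "z": 33.8, "rx": 0.1, "ry": -4.4, "rz": -0.1}
{"x": 22.4, "y": -0.8, "z": 39.1, "rx": 0.1, "ry": -4.8, "rz": -0.1}
{"x": 27.0, "y": -0.8, "z": 44.6, "rx": 0.1, "ry": -5.2, "rz": -0.1}
{"x": 31.2, "y": -0.8, "z": 50.5, "rx": 0.1, "ry": -5.6, "rz": -0.1}
{"x": 35.1, "y": -0.8, "z": 56.6, "rx": 0.1, "ry": -6.0, "rz": -0.1}
{"x": 38.4, "y": -0.8, "z": 63.0, "rx": 0.1, "ry": -6.4, "rz": -0.1}
```

View pics/s3.png

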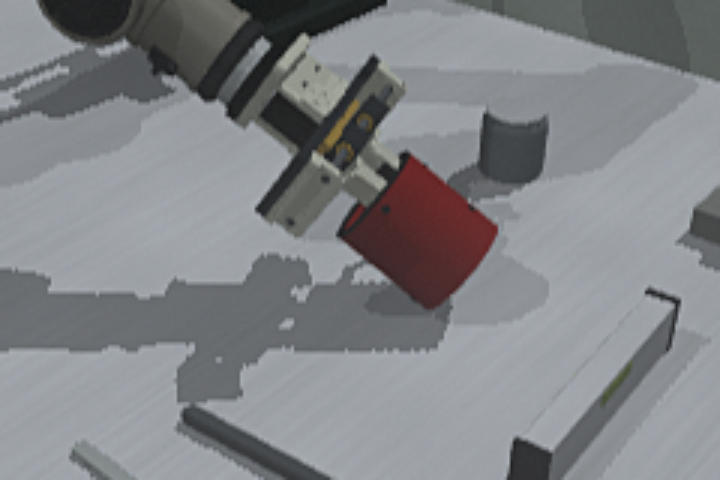

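The mug is tipped about 36°, pivoting in place without sliding (base at about (440,300) in the crop), with the fingers under its upper wall. I'll carry on past the balance point and let it down on the lower flank.

Emit:
arm_command(
  series=[
    {"x": 6, "y": -0.7, "z": 4, "rx": 0, "ry": -0.3, "rz": 0},
    {"x": 8, "y": -0.7, "z": 6, "rx": 0, "ry": -0.5, "rz": 0},
    {"x": 10.5, "y": -0.7, "z": 8, "rx": 0, "ry": -0.7, "rz": 0},
    {"x": 12, "y": -0.7, "z": 10, "rx": 0, "ry": -0.9, "rz": 0},
    {"x": 13.5, "y": -0.7, "z": 12, "rx": 0, "ry": -1.1, "rz": 0},
    {"x": 15, "y": -0.7, "z": 14, "rx": 0, "ry": -1.3, "rz": 0},
    {"x": 17, "y": -0.7, "z": 16, "rx": 0, "ry": -1.4, "rz": 0},
    {"x": 18, "y": -0.7, "z": 18, "rx": 0, "ry": -1.6, "rz": 0},
    {"x": 19.5, "y": -0.7, "z": 20, "rx": 0, "ry": -1.8, "rz": 0},
    {"x": 21, "y": -0.7, "z": 22.5, "rx": 0, "ry": -2, "rz": 0},
    {"x": 22.5, "y": -0.7, "z": 24.5, "rx": 0, "ry": -2.1, "rz": 0},
    {"x": 23.5, "y": -0.7, "z": 27, "rx": 0, "ry": -2.3, "rz": 0},
    {"x": 25, "y": -0.7, "z": 29, "rx": 0, "ry": -2.5, "rz": 0},
    {"x": 26, "y": -0.7, "z": 31.5, "rx": 0, "ry": -2.7, "rz": 0},
    {"x": 27, "y": -0.7, "z": 34, "rx": 0, "ry": -2.9, "rz": 0},
    {"x": 27, "y": -0.7, "z": 34, "rx": 0, "ry": -2.9, "rz": 0},
    {"x": 27, "y": -0.7, "z": 34, "rx": 0, "ry": -2.9, "rz": 0},
  ],
)

```text
time: 10.0
tool_pos: [0.5701, 0.1781, 0.1334]
tool_rot: [3.139, -0.943, 0.354]
contact_force: [0.9, 0.9, 12.6]
opening: 0.0199
grip_force: 5.5
```

```bash
python3 - <<'E'
from h import *
s=observe(); print(np.round(s["qpos"],3),np.round(s["contact_force"],2))
p=read_camera("scene")
for n in("mug","mug_mouth"):
    for d in mark_of(p,n)[:2]: print(n,np.round(d["point"],3),round(d["confidence"],2))
rows([catch(t,36.5+(t-55)*.1) for t in range(66,91,3)])
E
```

```text
[ 0.082  0.574  2.152  2.717  0.55  -1.365] [ 0.93  0.92 12.59]
mug [0.637 0.204 0.001] 0.83
mug_mouth [0.627 0.203 0.107] 0.82
{"x": -19.3, "y": -0.3, "z": -4.7, "rx": 0.1, "ry": -1.6, "rz": -0.0}
{"x": -15.2, "y": -0.3, "z": -1.3, "rx": 0.1, "ry": -1.9, "rz": -0.0}
{"x": -11.2, "y": -0.3, "z": 2.4, "rx": 0.1, "ry": -2.2, "rz": -0.0}
{"x": -7.4, "y": -0.4, "z": 6.3, "rx": 0.1, "ry": -2.5, "rz": -0.0}
{"x": -3.8, "y": -0.4, "z": 10.3, "rx": 0.1, "ry": -2.8, "rz": -0.0}
{"x": -0.4, "y": -0.4, "z": 14.5, "rx": 0.1, "ry": -3.1, "rz": -0.0}
{"x": 2.8, "y": -0.4, "z": 18.9, "rx": 0.1, "ry": -3.4, "rz": -0.0}
{"x": 5.7, "y": -0.4, "z": 23.5, "rx": 0.1, "ry": -3.7, "rz": -0.0}
{"x": 8.4, "y": -0.4, "z": 28.2, "rx": 0.1, "ry": -4.0, "rz": -0.0}
```

The mug is nearly upright, but its near rim is bearing on the fingers with 12.6 N. I'll ease straight up to relieve it.

Emit:
arm_command(
  series=[
    {"x": 1.2, "y": 0, "z": -0.6, "rx": 0, "ry": 0, "rz": 0},
    {"x": 2.8, "y": 0, "z": -1.6, "rx": 0, "ry": 0, "rz": 0},
    {"x": 4.5, "y": 0, "z": -2.6, "rx": 0, "ry": 0, "rz": 0},
  ],
)

```text
time: 10.45
tool_pos: [0.5682, 0.1776, 0.1353]
tool_rot: [3.141, -0.933, 0.352]
contact_force: [-0.4, 0.2, -0.2]
opening: 0.0197
grip_force: 0.5
```

```bash
python3 - <<'E'
from h import *
s=observe(); print(np.round(s["contact_force"],2),s["grip_force"])
p=read_camera("scene"); cv2.imwrite("pics/s4.png",cv2.resize(p["pixels"][90:250,180:420],None,fx=3,fy=3))
for n in("mug","mug_mouth"):
    for d in mark_of(p,n)[:2]: print(n,np.round(d["point"],3),round(d["confidence"],2))
q=R.from_euler("xyz",s["tool_rot"]).inv(); print("up",q.apply([0,0,1]),"fwd",q.apply(np.r_[D,0]))
E
```

```text
[-0.41  0.22 -0.19] 0.488007286330685
mug [0.637 0.204 0.005] 0.87
mug [ 0.61  -0.062  0.   ] 0.74
mug_mouth [0.626 0.201 0.108] 0.96
up [ 8.03281762e-01  4.41929297e-04 -5.95599040e-01] fwd [ 0.59559808 -0.00253996  0.80327858]
```

View pics/s4.png

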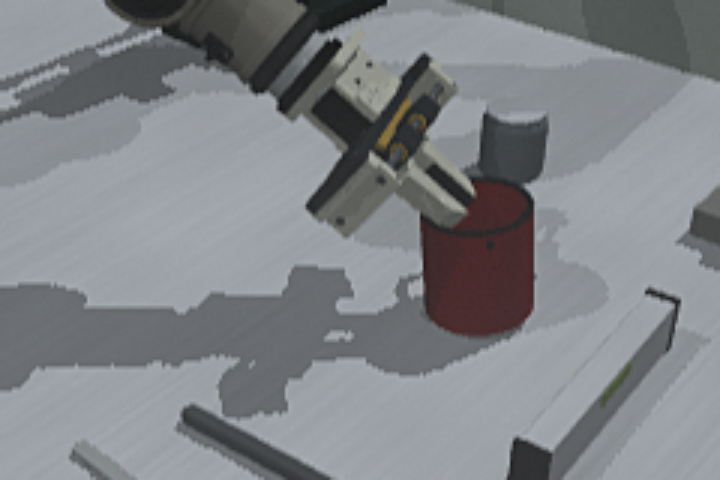

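The mug looks upright at about (480,265) in the crop, with the fingers resting over its near rim. I'll raise straight up and clear.

Emit:
arm_command(
  series=[
    {"x": 1.6, "y": 0, "z": -1.2, "rx": 0, "ry": 0, "rz": 0},
    {"x": 3.2, "y": 0, "z": -2.4, "rx": 0, "ry": 0, "rz": 0},
    {"x": 5.6, "y": 0, "z": -4.2, "rx": 0, "ry": 0, "rz": 0},
    {"x": 8, "y": 0, "z": -6, "rx": 0, "ry": 0, "rz": 0},
    {"x": 16, "y": 0, "z": -12, "rx": 0, "ry": 0, "rz": 0},
    {"x": 28, "y": 0, "z": -21, "rx": 0, "ry": 0, "rz": 0},
    {"x": 44, "y": 0, "z": -33, "rx": 0, "ry": 0, "rz": 0},
    {"x": 64, "y": 0, "z": -48, "rx": 0, "ry": 0, "rz": 0},
    {"x": 80, "y": 0, "z": -60, "rx": 0, "ry": 0, "rz": 0},
    {"x": 80, "y": 0, "z": -60, "rx": 0, "ry": 0, "rz": 0},
    {"x": 80, "y": 0, "z": -60, "rx": 0, "ry": 0, "rz": 0},
    {"x": 80, "y": 0, "z": -60, "rx": 0, "ry": 0, "rz": 0},
  ],
)

```text
time: 11.8
tool_pos: [0.5671, 0.1773, 0.2345]
tool_rot: [3.141, -0.932, 0.352]
contact_force: [0.7, -0.5, 0.8]
opening: 0.0201
grip_force: 0.0
```

```bash
python3 - <<'E'
from h import *
s=observe(); print(np.round(s["contact_force"],2),s["grip_force"],np.round(s["qpos"],3))
for c in ("scene","top","top"):
  p=read_camera(c)
  if c=="scene": cv2.imwrite("pics/s5.png",cv2.resize(p["pixels"][90:250,180:420],None,fx=3,fy=3))
  for n in("mug","mug_mouth","plug","plug_tip","plug_grip"):
    for d in mark_of(p,n)[:1]: print(c,n,np.round(d["point"],4),round(d["confidence"],2))
  if c=="top":
    m=trace(p,"plug")[0]; ys,xs=np.nonzero(m["pixels"]); print(m["confidence"],len(xs))
    # pixels -> plane z=.01
    u=cv2.undistortPoints(np.c_[xs,ys].astype(float)[:,None],p["K"],None)[:,0]; M=cv2.Rodrigues(p["rvec"])[0]
    d=np.c_[u,np.ones(len(u))]@M; o=-M.T@np.ravel(p["tvec"]); W=(o+d*((.012-o[2])/d[:,2])[:,None])[:,:2]
    c_,_=W.mean(0),0; e,v=np.linalg.eigh(np.cov((W-W.mean(0)).T)); t=(W-W.mean(0))@v[:,1]; print(W.mean(0),v[:,1],np.degrees(np.arctan2(v[1,1],v[0,1])),t.min(),t.max())
E
```

```text
[ 0.73 -0.52  0.83] 0.0 [ 0.082  0.338  2.08   2.286  0.287 -0.899]
scene mug [6.379e-01 2.003e-01 4.000e-04] 0.74
scene mug_mouth [0.6342 0.2056 0.1046] 0.59
scene plug [ 0.5076 -0.2545 -0.0023] 0.86
scene plug_tip [ 0.4512 -0.2316  0.0051] 0.78
scene plug_grip [ 0.5202 -0.249   0.0055] 0.83
top mug [0.5226 0.4277 0.0008] 0.68
top mug_mouth [0.6356 0.2016 0.1008] 0.73
top plug [ 0.5082 -0.2488  0.0026] 0.88
top plug_tip [ 0.4498 -0.2368  0.005 ] 0.59
top plug_grip [ 0.5191 -0.2524  0.0099] 0.57
0.82 354
[ 0.51441354 -0.25202448] [-0.95442523  0.29845012] 162.63546264762613 -0.05745761571808544 0.06455004381393538
top mug_mouth [0.6366 0.2032 0.1025] 0.97
top plug [ 0.5087 -0.2501 -0.0006] 0.62
top plug_tip [ 0.4523 -0.2371  0.0049] 0.9
top plug_grip [ 0.5156 -0.2524  0.0105] 0.72
0.67 397
[ 0.51430686 -0.25147808] [-0.95306908  0.30275292] 162.3769749696623 -0.05865907731996704 0.06428102010086503
```

View pics/s5.png

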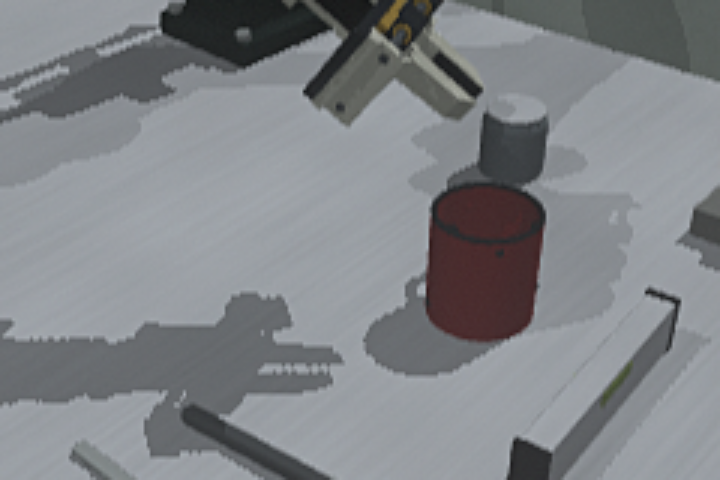

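The mug stands upright and free at about (487,260) in the crop, centred near (0.637, 0.203). Next I'll plan the plug grasp: tool leaning towards the thin end, wrist back to the j4≈0 branch.

```bash
cat >> h.py <<'E'
MUG=np.array([.637,.203]); PD=np.radians(163.0); PG=np.array([.5185,-.2525,.010])
def pose(g,az,lean):     # grasp point g; tool leans so that z points 'lean' deg from down towards azimuth az; y horizontal
    l=np.radians(lean); h=np.array([np.cos(az),np.sin(az),0]); z=np.array([0,0,-1])*np.cos(l)+h*np.sin(l)
    return np.array(g)-.047*z, frame(z,np.cross([0,0,1],h))
E
python3 - <<'E'
from h import *
from kin import ik
T={}
for g in (30,40): T[f"pick{g}"]=pose(PG,PD,g); T[f"up{g}"]=pose(PG+[0,0,.15],PD,g)
for az in (5,15,25):
  for l in (20,25): 
    T[f"ins{az},{l}"]=pose(np.r_[MUG,.08],np.radians(az+180),-l)
    T[f"over{az},{l}"]=pose(np.r_[MUG,.24],np.radians(az+180),-l)
for k,(p,r) in T.items():
    for fl in (0,1):
        rr=r*F if fl else r
        b=min((ik(p,rr,(a,.5,1.7,0,1.,j6)) for j6 in(-1.5,1.5) for a in (-.4,.2)),key=lambda t:t[1])
        print(k,fl,np.round(b[0],2),round(b[1],3))
E
```

```text
pick30 0 [-0.53  0.98  1.13 -0.11  1.54  1.37] 0.0
pick30 1 [-0.53  0.98  1.13 -0.11  1.54 -1.77] 0.0
up30 0 [-0.53  0.82  1.03 -0.12  1.8   1.34] 0.0
up30 1 [-0.53  0.82  1.03 -0.12  1.8  -1.8 ] 0.0
pick40 0 [-0.51  1.1   0.95 -0.14  1.78  1.37] 0.0
pick40 1 [-0.51  1.1   0.95 -0.14  1.78 -1.77] 0.0
up40 0 [-0.51  0.93  0.88 -0.15  2.01  1.34] 0.0
up40 1 [-0.51  0.93  0.88 -0.15  2.01 -1.8 ] 0.0
ins5,20 0 [ 0.21  0.63  1.61 -0.08  0.56  1.76] 0.0
ins5,20 1 [ 0.21  0.63  1.61 -0.08  0.56 -1.38] 0.0
over5,20 0 [ 0.21  0.44  1.44 -0.05  0.92  1.72] 0.0
over5,20 1 [ 0.21  0.44  1.44 -0.05  0.92 -1.42] 0.0
ins5,25 0 [ 0.22  0.61  1.69 -0.14  0.41  1.82] 0.0
ins5,25 1 [ 0.22  0.61  1.69 -0.14  0.41 -1.32] 0.0
over5,25 0 [ 0.22  0.41  1.52 -0.08  0.78  1.75] 0.0
over5,25 1 [ 0.22  0.41  1.52 -0.08  0.78 -1.4 ] 0.0
ins15,20 0 [0.18 0.62 1.62 0.05 0.55 1.45] 0.0
ins15,20 1 [ 0.18  0.62  1.62  0.05  0.55 -1.69] 0.0
over15,20 0 [0.18 0.44 1.45 0.03 0.91 1.47] 0.0
over15,20 1 [ 0.18  0.44  1.45  0.03  0.91 -1.67] 0.0
ins15,25 0 [0.18 0.6  1.7  0.09 0.4  1.41] 0.0
ins15,25 1 [ 0.18  0.6   1.7   0.09  0.4  -1.73] 0.0
over15,25 0 [0.18 0.4  1.53 0.05 0.78 1.46] 0.0
over15,25 1 [ 0.18  0.4   1.53  0.05  0.78 -1.68] 0.0
ins25,20 0 [0.15 0.62 1.62 0.18 0.57 1.15] 0.0
ins25,20 1 [ 0.15  0.62  1.62  0.18  0.57 -1.99] 0.0
over25,20 0 [0.15 0.44 1.44 0.12 0.93 1.23] 0.0
over25,20 1 [ 0.15  0.44  1.44  0.12  0.93 -1.91] 0.0
ins25,25 0 [0.14 0.61 1.7  0.3  0.44 1.03] 0.0
ins25,25 1 [ 0.14  0.61  1.7   0.3   0.44 -2.11] 0.0
over25,25 0 [0.14 0.4  1.53 0.17 0.8  1.18] 0.0
over25,25 1 [ 0.14  0.4   1.53  0.17  0.8  -1.97] 0.0
```

```bash
cat >> h.py <<'E'
pd=np.array([np.cos(PD),np.sin(PD),0]); PO=np.array([.5085,-.2508,0])
LEAN=38; CT=PO-.012*pd+[0,0,.008]           # contact centre on plug
G=CT+(.0235-.008)*(np.array([0,0,1])-pd*np.tan(np.radians(LEAN)))
def pick(dz=0):
    p,r=pose(G+[0,0,dz],PD,LEAN); return p,r*F
E
python3 - <<'E'
from h import *
from kin import ik,fk,K
q0=observe()["qpos"]; print(G,CT)
q1,e=ik(*pick(.13),(-.5,.9,.9,-.1,2,-1.8)); print(np.round(q1,2),e)
n=28; Fs=[fk(q0+t*(q1-q0),K) for t in np.linspace(0,1,n+1)[1:]]
print(np.round([ (f[0]+f[1].apply([0,0,.0655]))[2] for f in Fs],2), max(np.degrees((a[1].inv()*b[1]).magnitude()) for a,b in zip(Fs,Fs[1:])))
print(np.round(np.array([f[0] for f in Fs[::6]]),2))
rows(Fs[1:20:2])
E
```

```text
[ 0.53155644 -0.25784906  0.0235    ] [ 0.51997566 -0.25430846  0.008     ]
[-0.51  0.95  0.85 -0.15  1.99 -1.8 ] 8.318368007134094e-14
[0.21 0.22 0.23 0.24 0.25 0.25 0.26 0.26 0.25 0.25 0.24 0.23 0.22 0.21
 0.2  0.18 0.17 0.16 0.15 0.14 0.13 0.12 0.12 0.12 0.12 0.12 0.13 0.14] 7.129441565494569
[[ 0.59  0.18  0.25]
 [ 0.67  0.2   0.28]
 [ 0.69  0.15  0.26]
 [ 0.66  0.02  0.2 ]
 [ 0.6  -0.17  0.18]]
{"x": 42.9, "y": 5.6, "z": 20.8, "rx": 4.2, "ry": 5.8, "rz": -12.4}
{"x": 75.6, "y": 10.1, "z": 37.7, "rx": 8.5, "ry": 10.7, "rz": -24.9}
{"x": 96.3, "y": 15.2, "z": 50.6, "rx": 13.1, "ry": 14.6, "rz": -37.3}
{"x": 104.7, "y": 22.9, "z": 60.2, "rx": 18.0, "ry": 17.6, "rz": -49.4}
{"x": 101.3, "y": 35.3, "z": 66.7, "rx": 23.5, "ry": 19.5, "rz": -61.1}
{"x": 87.4, "y": 54.1, "z": 70.0, "rx": 29.7, "ry": 20.4, "rz": -72.1}
{"x": 65.0, "y": 80.5, "z": 69.4, "rx": 36.7, "ry": 20.1, "rz": -82.2}
{"x": 36.2, "y": 114.8, "z": 64.2, "rx": 44.5, "ry": 18.7, "rz": -91.0}
{"x": 3.7, "y": 156.7, "z": 53.3, "rx": 53.1, "ry": 16.3, "rz": -98.3}
{"x": -29.9, "y": 205.0, "z": 35.8, "rx": 62.6, "ry": 12.9, "rz": -103.5}
```

Emit:
arm_command(
  series=[
    {"x": 22, "y": 3, "z": 11, "rx": 2.1, "ry": 3, "rz": -6.2},
    {"x": 43, "y": 5.6, "z": 21, "rx": 4.2, "ry": 5.8, "rz": -12.4},
    {"x": 60, "y": 8, "z": 29, "rx": 6.3, "ry": 8.3, "rz": -18.6},
    {"x": 76, "y": 10, "z": 38, "rx": 8.5, "ry": 10.7, "rz": -24.9},
    {"x": 87, "y": 12.5, "z": 44, "rx": 10.8, "ry": 12.7, "rz": -31},
    {"x": 96, "y": 15, "z": 51, "rx": 13.1, "ry": 14.6, "rz": -37.3},
    {"x": 101, "y": 19, "z": 56, "rx": 15.5, "ry": 16.1, "rz": -43.4},
    {"x": 105, "y": 23, "z": 60, "rx": 18, "ry": 17.6, "rz": -49.4},
    {"x": 104, "y": 29, "z": 64, "rx": 20.7, "ry": 18.6, "rz": -55.3},
    {"x": 101, "y": 35, "z": 67, "rx": 23.5, "ry": 19.5, "rz": -61.1},
    {"x": 95, "y": 44, "z": 68.5, "rx": 26.6, "ry": 20, "rz": -66.7},
    {"x": 87, "y": 54, "z": 70, "rx": 29.7, "ry": 20.4, "rz": -72.1},
    {"x": 77, "y": 67, "z": 70, "rx": 33.2, "ry": 20.3, "rz": -77.2},
    {"x": 65, "y": 80.5, "z": 69.5, "rx": 36.7, "ry": 20.1, "rz": -82.2},
    {"x": 51, "y": 97, "z": 67, "rx": 40.6, "ry": 19.5, "rz": -86.7},
    {"x": 36, "y": 115, "z": 64, "rx": 44.5, "ry": 18.7, "rz": -91},
    {"x": 20, "y": 135, "z": 59, "rx": 48.8, "ry": 17.5, "rz": -94.8},
    {"x": 4, "y": 157, "z": 53, "rx": 53.1, "ry": 16.3, "rz": -98.3},
    {"x": -13, "y": 180, "z": 45, "rx": 57.8, "ry": 14.6, "rz": -101},
    {"x": -30, "y": 205, "z": 36, "rx": 62.6, "ry": 12.9, "rz": -103.5},
  ],
)

```text
time: 14.8
tool_pos: [0.6483, -0.0123, 0.1895]
tool_rot: [2.618, -0.362, 2.74]
contact_force: [0.1, 0.6, -0.4]
opening: 0.0201
grip_force: 0.0
```

```bash
python3 - <<'E'
from h import *
from kin import ik,fk,K
s=observe(); q0=s["qpos"]; print(np.round(q0,3),s["time"],fk(q0,K)[0]-s["tool_pos"])
rows([pick(.13),pick(.05)])
E
```

```text
[-0.344  0.773  1.2    0.545  1.509 -1.545] 14.8 [-0.0010816   0.00058993  0.00066825]
{"x": -15.8, "y": -229.1, "z": -140.5, "rx": 32.7, "ry": 18.3, "rz": -0.6}
{"x": -44.1, "y": -266.5, "z": -75.7, "rx": 32.7, "ry": 18.3, "rz": -0.6}
```

Emit:
arm_command(
  series=[
    {"x": -16, "y": -229, "z": -140.5, "rx": 32.7, "ry": 18.3, "rz": -0.6},
    {"x": -16, "y": -229, "z": -140.5, "rx": 32.7, "ry": 18.3, "rz": -0.6},
    {"x": -16, "y": -229, "z": -140.5, "rx": 32.7, "ry": 18.3, "rz": -0.6},
    {"x": -16, "y": -229, "z": -140.5, "rx": 32.7, "ry": 18.3, "rz": -0.6},
    {"x": -16, "y": -229, "z": -140.5, "rx": 32.7, "ry": 18.3, "rz": -0.6},
    {"x": -16, "y": -229, "z": -140.5, "rx": 32.7, "ry": 18.3, "rz": -0.6},
    {"x": -16, "y": -229, "z": -140.5, "rx": 32.7, "ry": 18.3, "rz": -0.6},
    {"x": -16, "y": -229, "z": -140.5, "rx": 32.7, "ry": 18.3, "rz": -0.6},
    {"x": -16, "y": -229, "z": -140.5, "rx": 32.7, "ry": 18.3, "rz": -0.6},
    {"x": -16, "y": -229, "z": -140.5, "rx": 32.7, "ry": 18.3, "rz": -0.6},
  ],
  hand=50,
)

```text
time: 15.8
tool_pos: [0.5596, -0.2636, 0.1906]
tool_rot: [3.137, -0.662, 2.846]
contact_force: [0.4, 0.5, 0.4]
opening: 0.0497
grip_force: 0.0
```

```bash
python3 - <<'E'
from h import *
s=observe(); print(np.round(s["qpos"],2),np.round(pick(.13)[0]-s["tool_pos"],4))
p=read_camera("wrist"); cv2.imwrite("pics/w3.png",p["pixels"])
for n in("plug","plug_tip","plug_grip","feather_a"):
    for d in mark_of(p,n)[:2]: print(n,np.round(d["point"],4),round(d["confidence"],2))
rows([pick(.04),pick(0)])
E
```

```text
[-0.51  0.94  0.86 -0.14  1.99 -1.8 ] [-0.0004 -0.0027 -0.0001]
plug [ 0.5081 -0.2462 -0.0013] 0.79
plug_tip [ 0.4506 -0.2301  0.0058] 0.85
plug_grip [ 0.5213 -0.2546  0.013 ] 0.75
{"x": -55.6, "y": -2.0, "z": 70.6, "rx": 0.2, "ry": 0.0, "rz": -0.0}
{"x": -80.2, "y": -2.1, "z": 102.1, "rx": 0.2, "ry": 0.0, "rz": -0.0}
```

View pics/w3.png

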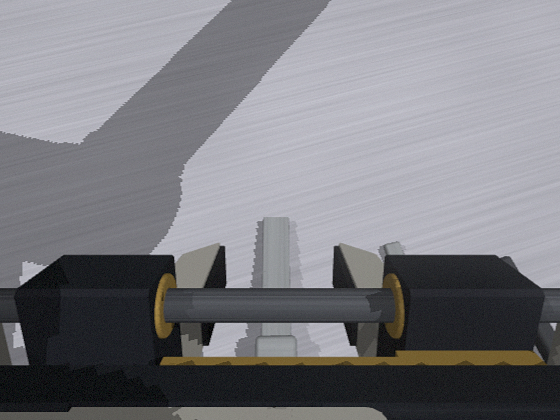

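The plug is centred between the open fingers (277 px against 280 px) and its axis is aligned. The nearer feather at (392,250) is clear of the fingers. Descend and grip.

Emit:
arm_command(
  series=[
    {"x": -28, "y": -1, "z": 35, "rx": 0, "ry": 0, "rz": 0},
    {"x": -55.6, "y": -1, "z": 70.6, "rx": 0, "ry": 0, "rz": 0},
    {"x": -65, "y": -1, "z": 83, "rx": 0, "ry": 0, "rz": 0},
    {"x": -72, "y": -1, "z": 92, "rx": 0, "ry": 0, "rz": 0},
    {"x": -77, "y": -1, "z": 98, "rx": 0, "ry": 0, "rz": 0},
    {"x": -80, "y": -1, "z": 101.5, "rx": 0, "ry": 0, "rz": 0},
    {"x": -80, "y": -1, "z": 101.5, "rx": 0, "ry": 0, "rz": 0},
    {"x": -80, "y": -1, "z": 101.5, "rx": 0, "ry": 0, "rz": 0},
  ],
)

```text
time: 16.85
tool_pos: [0.56, -0.266, 0.0623]
tool_rot: [3.139, -0.661, 2.844]
contact_force: [-0.2, 1.3, -0.6]
opening: 0.0502
grip_force: 0.0
```

Emit:
arm_command(
  series=[
    {"x": 0, "y": 0, "z": 0, "rx": 0, "ry": 0, "rz": 0},
    {"x": 0, "y": 0, "z": 0, "rx": 0, "ry": 0, "rz": 0},
    {"x": 0, "y": 0, "z": 0, "rx": 0, "ry": 0, "rz": 0},
    {"x": 0, "y": 0, "z": 0, "rx": 0, "ry": 0, "rz": 0},
    {"x": 0, "y": 0, "z": 0, "rx": 0, "ry": 0, "rz": 0},
    {"x": 0, "y": 0, "z": 0, "rx": 0, "ry": 0, "rz": 0},
  ],
  hand=10,
  squeeze=45,
)

```text
time: 17.45
tool_pos: [0.5595, -0.2658, 0.0612]
tool_rot: [3.138, -0.663, 2.844]
contact_force: [0.2, -0.4, 1.4]
opening: 0.0213
grip_force: 46.7
```

```bash
python3 - <<'E'
from h import *
s=observe(); p0=np.array(s["tool_pos"]); R0=R.from_euler("xyz",s["tool_rot"]); print(s["opening"],s["grip_force"],np.round(p0-pick()[0],4))
np.savez("grasp.npz",p=p0,r=R0.as_matrix())
rows([(p0+[0,0,.02],R0),(p0+[0,0,.16],R0)])
E
```

```text
0.021340433433397508 46.655463902279735 [0.0003 0.0006 0.0007]
{"x": 12.3, "y": 0.1, "z": -15.8, "rx": 0.0, "ry": 0.0, "rz": 0.0}
{"x": 98.4, "y": 0.5, "z": -126.1, "rx": 0.0, "ry": 0.0, "rz": 0.0}
```

Emit:
arm_command(
  series=[
    {"x": 6, "y": 0, "z": -8, "rx": 0, "ry": 0, "rz": 0},
    {"x": 12, "y": 0, "z": -16, "rx": 0, "ry": 0, "rz": 0},
    {"x": 25, "y": 0, "z": -32, "rx": 0, "ry": 0, "rz": 0},
    {"x": 45, "y": 0, "z": -58, "rx": 0, "ry": 0, "rz": 0},
    {"x": 70, "y": 0, "z": -90, "rx": 0, "ry": 0, "rz": 0},
    {"x": 98, "y": 0, "z": -126, "rx": 0, "ry": 0, "rz": 0},
    {"x": 98, "y": 0, "z": -126, "rx": 0, "ry": 0, "rz": 0},
  ],
)

```text
time: 18.15
tool_pos: [0.561, -0.2671, 0.2287]
tool_rot: [-3.141, -0.65, 2.841]
contact_force: [0.6, 0.0, -1.0]
opening: 0.0213
grip_force: 46.5
```

```bash
cat >> h.py <<'E'
def plug_in_tool():
    g=np.load("grasp.npz"); R0=R.from_matrix(g["r"]); Rp=R.from_matrix(np.c_[pd,np.cross([0,0,1],pd),[0,0,1]])
    return R0.inv().apply(PO-g["p"]), R0.inv()*Rp
def insert(tip,az,psi):  # tool pose: plug tip at `tip`, plug x psi deg from down towards azimuth az+180
    t,rp=plug_in_tool(); l=np.radians(psi); h=-np.array([np.cos(az),np.sin(az),0])
    x=np.array([0,0,-1])*np.cos(l)+h*np.sin(l); y=np.cross([0,0,1],h); Rw=R.from_matrix(np.c_[x,y,np.cross(x,y)])
    rt=Rw*rp.inv(); o=np.array(tip)-Rw.apply([.06,0,.005]); return o-rt.apply(t),rt
E
python3 - <<'E'
from h import *
from kin import ik,fk,K
s=observe(); q0=s["qpos"]; print(np.round(q0,2),s["opening"],s["grip_force"])
az=np.radians(12); h=np.array([np.cos(az),np.sin(az)])
for psi in (26,29):
  for z in (.17,.02):
    P=insert(np.r_[MUG-h*.030,z],az,psi); q,e=ik(*P,(.2,.6,1.6,0,.5,-1.6)); zt=P[1].apply([0,0,1])
    print(psi,z,np.round(P[0],3),np.round(q,2),e,"tooldir",np.round(zt,2),"fingertip",np.round(P[0]+.0655*zt-np.r_[MUG,0],3))
    if z==.17: q1=q
n=20; Fs=[fk(q0+t*(q1-q0),K) for t in np.linspace(0,1,n+1)[1:]]
t,rp=plug_in_tool()
for f in Fs[::3]: print(np.round(f[0],3), np.round(f[0]+f[1].apply(t+rp.apply([.06,0,.005])),3))
rows(Fs)
E
```

```text
[-0.51  0.91  0.81 -0.15  2.06 -1.81] 0.021280983441005298 46.461048647761345
26 0.17 [0.607 0.197 0.296] [ 0.19  0.37  1.55  0.02  0.77 -1.6 ] 9.144187028376169e-15 tooldir [ 0.43  0.1  -0.9 ] fingertip [-0.002  0.     0.237]
26 0.02 [0.607 0.197 0.146] [ 0.19  0.55  1.73  0.03  0.41 -1.62] 6.139610496600084e-13 tooldir [ 0.43  0.1  -0.9 ] fingertip [-0.002  0.     0.087]
29 0.17 [0.613 0.199 0.296] [ 0.19  0.39  1.49  0.02  0.85 -1.6 ] 3.5413852695045836e-13 tooldir [ 0.38  0.09 -0.92] fingertip [0.001 0.001 0.236]
29 0.02 [0.613 0.199 0.146] [ 0.19  0.57  1.67  0.02  0.5  -1.61] 1.4964234713361594e-12 tooldir [ 0.38  0.09 -0.92] fingertip [0.001 0.001 0.086]
[ 0.571 -0.247  0.229] [ 0.465 -0.22   0.166]
[ 0.601 -0.184  0.23 ] [ 0.504 -0.17   0.15 ]
[ 0.624 -0.116  0.234] [ 0.539 -0.113  0.14 ]
[ 0.638 -0.044  0.242] [ 0.57  -0.049  0.136]
[0.643 0.03  0.254] [0.593 0.021 0.139]
[0.638 0.104 0.27 ] [0.607 0.095 0.148]
[0.621 0.176 0.289] [0.609 0.171 0.163]
{"x": -2.6, "y": 22.4, "z": -2.8, "rx": 1.5, "ry": -3.0, "rz": -1.3}
{"x": -5.8, "y": 45.1, "z": -5.0, "rx": 2.9, "ry": -6.0, 
[... 611 characters left out ...]
": -15.6, "rx": 8.9, "ry": -33.3, "rz": -15.9}
{"x": 14.9, "y": 284.3, "z": -15.4, "rx": 8.8, "ry": -36.3, "rz": -17.5}
{"x": 22.9, "y": 308.0, "z": -14.7, "rx": 8.7, "ry": -39.3, "rz": -19.1}
{"x": 32.1, "y": 331.5, "z": -13.8, "rx": 8.4, "ry": -42.2, "rz": -20.7}
{"x": 42.5, "y": 354.5, "z": -12.5, "rx": 7.9, "ry": -45.1, "rz": -22.3}
{"x": 54.0, "y": 377.0, "z": -10.8, "rx": 7.3, "ry": -47.9, "rz": -23.9}
{"x": 66.6, "y": 398.9, "z": -8.8, "rx": 6.6, "ry": -50.7, "rz": -25.5}
{"x": 80.3, "y": 420.1, "z": -6.4, "rx": 5.7, "ry": -53.5, "rz": -27.2}
{"x": 95.1, "y": 440.6, "z": -3.7, "rx": 4.7, "ry": -56.2, "rz": -28.8}
{"x": 110.9, "y": 460.2, "z": -0.6, "rx": 3.5, "ry": -58.9, "rz": -30.4}
```

Emit:
arm_command(
  series=[
    {"x": -2.6, "y": 22, "z": -3, "rx": 1.5, "ry": -3, "rz": -1.3},
    {"x": -6, "y": 45, "z": -5, "rx": 2.9, "ry": -6, "rz": -2.6},
    {"x": -8, "y": 68, "z": -7, "rx": 4.1, "ry": -9, "rz": -4},
    {"x": -10, "y": 91.5, "z": -9, "rx": 5.2, "ry": -12.1, "rz": -5.4},
    {"x": -10, "y": 115, "z": -11, "rx": 6.1, "ry": -15.1, "rz": -6.8},
    {"x": -10, "y": 139, "z": -12, "rx": 6.9, "ry": -18.2, "rz": -8.3},
    {"x": -8.5, "y": 163, "z": -13.5, "rx": 7.6, "ry": -21.2, "rz": -9.7},
    {"x": -6, "y": 187.5, "z": -14.5, "rx": 8.1, "ry": -24.3, "rz": -11.2},
    {"x": -2.5, "y": 212, "z": -15, "rx": 8.5, "ry": -27.3, "rz": -12.8},
    {"x": 2, "y": 236, "z": -15.6, "rx": 8.8, "ry": -30.3, "rz": -14.3},
    {"x": 8, "y": 260, "z": -15.6, "rx": 8.9, "ry": -33.3, "rz": -15.9},
    {"x": 15, "y": 284, "z": -15.4, "rx": 8.8, "ry": -36.3, "rz": -17.5},
    {"x": 23, "y": 308, "z": -14.7, "rx": 8.7, "ry": -39.3, "rz": -19.1},
    {"x": 32, "y": 331.5, "z": -14, "rx": 8.4, "ry": -42.2, "rz": -20.7},
    {"x": 42.5, "y": 354.5, "z": -12.5, "rx": 7.9, "ry": -45.1, "rz": -22.3},
    {"x": 54, "y": 377, "z": -11, "rx": 7.3, "ry": -47.9, "rz": -23.9},
    {"x": 67, "y": 399, "z": -9, "rx": 6.6, "ry": -50.7, "rz": -25.5},
    {"x": 80, "y": 420, "z": -6.4, "rx": 5.7, "ry": -53.5, "rz": -27.2},
    {"x": 95, "y": 441, "z": -4, "rx": 4.7, "ry": -56.2, "rz": -28.8},
    {"x": 111, "y": 460, "z": -0.6, "rx": 3.5, "ry": -58.9, "rz": -30.4},
  ],
)

```text
time: 20.15
tool_pos: [0.6112, 0.1997, 0.2904]
tool_rot: [3.127, 0.393, -2.936]
contact_force: [-0.0, 0.9, -1.9]
opening: 0.0218
grip_force: 46.4
```

```bash
python3 - <<'E'
from h import *
s=observe(); print(s["time"],np.round(s["qpos"],2),s["opening"],s["grip_force"])
t,rp=plug_in_tool(); print("tip pred",np.array(s["tool_pos"])+R.from_euler("xyz",s["tool_rot"]).apply(t+rp.apply([.06,0,.005])))
for c in ("scene","wrist","scene"):
  p=read_camera(c); cv2.imwrite(f"pics/{c}6.png",p["pixels"])
  for n in("mug","mug_mouth","plug_tip","plug_grip"):
    for d in mark_of(p,n)[:1]: print(c,n,np.round(d["point"],4),round(d["confidence"],2))
a=cv2.imread("pics/scene6.png")[40:240,180:420]; b=cv2.imread("pics/wrist6.png")
cv2.imwrite("pics/c6.png",np.hstack([cv2.resize(a,(400,333)),cv2.resize(b,(400,333))]))
az=np.radians(12); h=np.array([np.cos(az),np.sin(az)])
rows([insert(np.r_[MUG-h*.030,z],az,29) for z in (.17,.09,.02)])
E
```

```text
20.15 [ 0.19  0.4   1.5   0.03  0.85 -1.61] 0.02184800856905759 46.39464177656919
tip pred [0.60445233 0.19886639 0.16427572]
scene mug [0.639  0.1988 0.    ] 0.87
scene mug_mouth [ 0.6395  0.2039 -0.0013] 0.71
scene plug_tip [0.601  0.1984 0.1669] 0.93
scene plug_grip [0.6344 0.2093 0.2235] 0.58
wrist mug [ 0.6343  0.2004 -0.0008] 0.72
wrist mug_mouth [0.6321 0.2038 0.1002] 0.68
wrist plug_tip [0.6043 0.196  0.1654] 0.91
wrist plug_grip [0.6366 0.2044 0.2353] 0.63
scene mug [6.362e-01 2.046e-01 4.000e-04] 0.9
scene mug_mouth [0.6346 0.2038 0.1001] 0.85
scene plug_tip [0.6041 0.1974 0.1687] 0.58
scene plug_grip [0.638  0.2069 0.2239] 0.69
{"x": -2.8, "y": -0.1, "z": -4.9, "rx": 0.5, "ry": -0.5, "rz": -0.2}
{"x": 27.8, "y": -1.1, "z": 69.0, "rx": 0.5, "ry": -0.5, "rz": -0.2}
{"x": 54.6, "y": -2.1, "z": 133.7, "rx": 0.5, "ry": -0.5, "rz": -0.2}
```

View pics/c6.png

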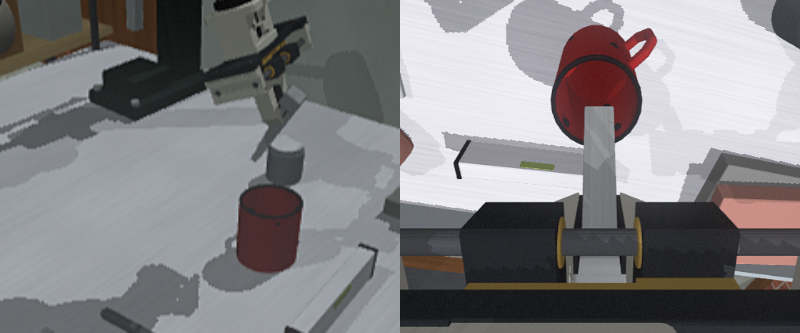

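The left half shows the plug hanging tip-down above the upright mug. In the right half the tip at (598,108) is over the mouth at (597,95), and the networks agree with the predicted tip to about 3 mm. Lowering.

Emit:
arm_command(
  series=[
    {"x": 3, "y": 0, "z": 15, "rx": 0, "ry": 0, "rz": 0},
    {"x": 9, "y": 0, "z": 32, "rx": 0, "ry": 0, "rz": 0},
    {"x": 15, "y": 0, "z": 47, "rx": 0, "ry": 0, "rz": 0},
    {"x": 21, "y": 0, "z": 60, "rx": 0, "ry": 0, "rz": 0},
    {"x": 27, "y": 0, "z": 75, "rx": 0, "ry": 0, "rz": 0},
    {"x": 33, "y": 0, "z": 89, "rx": 0, "ry": 0, "rz": 0},
    {"x": 38, "y": 0, "z": 102, "rx": 0, "ry": 0, "rz": 0},
    {"x": 43, "y": 0, "z": 114, "rx": 0, "ry": 0, "rz": 0},
    {"x": 46, "y": 0, "z": 121, "rx": 0, "ry": 0, "rz": 0},
    {"x": 47.5, "y": 0, "z": 125, "rx": 0, "ry": 0, "rz": 0},
    {"x": 47.5, "y": 0, "z": 125, "rx": 0, "ry": 0, "rz": 0},
    {"x": 47.5, "y": 0, "z": 125, "rx": 0, "ry": 0, "rz": 0},
  ],
)

```text
time: 22.1
tool_pos: [0.6162, 0.2014, 0.1577]
tool_rot: [3.127, 0.394, -2.937]
contact_force: [-0.5, -0.8, -2.2]
opening: 0.0214
grip_force: 46.4
```

```bash
python3 - <<'E'
from h import *
s=observe(); print(s["time"],np.round(s["contact_force"],2),s["opening"])
t,rp=plug_in_tool(); print("tip pred",np.array(s["tool_pos"])+R.from_euler("xyz",s["tool_rot"]).apply(t+rp.apply([.06,0,.005])))
p=read_camera("scene")
for n in("mug","mug_mouth"):
    for d in mark_of(p,n)[:1]: print(n,np.round(d["point"],4),round(d["confidence"],2))
E
```

```text
22.1 [-0.53 -0.81 -2.2 ] 0.021437810229334373
tip pred [0.6095824  0.20054984 0.03153691]
mug [6.396e-01 2.004e-01 2.000e-04] 0.7
mug_mouth [0.633  0.2028 0.1018] 0.58
```

Emit:
arm_command(
  series=[
    {"x": 1.5, "y": 0, "z": 3.7, "rx": 0, "ry": 0, "rz": 0},
    {"x": 3, "y": 0, "z": 7.4, "rx": 0, "ry": 0, "rz": 0},
    {"x": 4.5, "y": 0, "z": 11, "rx": 0, "ry": 0, "rz": 0},
    {"x": 5.7, "y": 0, "z": 14, "rx": 0, "ry": 0, "rz": 0},
    {"x": 6.5, "y": 0, "z": 15.7, "rx": 0, "ry": 0, "rz": 0},
    {"x": 6.5, "y": 0, "z": 15.7, "rx": 0, "ry": 0, "rz": 0},
  ],
)

```text
time: 22.85
tool_pos: [0.6156, 0.2015, 0.1396]
tool_rot: [3.127, 0.392, -2.937]
contact_force: [-0.8, -0.2, -2.7]
opening: 0.0214
grip_force: 46.4
```

Emit:
arm_command(
  series=[
    {"x": 0.4, "y": 0, "z": 0.9, "rx": 0, "ry": 0, "rz": 0},
    {"x": 0.8, "y": 0, "z": 1.8, "rx": 0, "ry": 0, "rz": 0},
    {"x": 0.8, "y": 0, "z": 1.8, "rx": 0, "ry": 0, "rz": 0},
  ],
)

```text
time: 23.15
tool_pos: [0.6157, 0.2016, 0.1381]
tool_rot: [3.127, 0.393, -2.937]
contact_force: [0.2, -0.2, -2.1]
opening: 0.0214
grip_force: 46.4
```

Emit:
arm_command(
  series=[
    {"x": 0, "y": 0, "z": 0, "rx": 0, "ry": 0, "rz": 0},
    {"x": 0, "y": 0, "z": 0, "rx": 0, "ry": 0, "rz": 0},
    {"x": 0, "y": 0, "z": 0, "rx": 0, "ry": 0, "rz": 0},
    {"x": 0, "y": 0, "z": 0, "rx": 0, "ry": 0, "rz": 0},
    {"x": 0, "y": 0, "z": 0, "rx": 0, "ry": 0, "rz": 0},
  ],
  hand=33,
)

```text
time: 23.65
tool_pos: [0.6158, 0.2016, 0.1384]
tool_rot: [3.127, 0.394, -2.937]
contact_force: [-0.3, 0.8, -1.2]
opening: 0.0327
grip_force: 0.0
```

```bash
python3 - <<'E'
from h import *
s=observe(); print(s["time"],np.round(s["contact_force"],2),s["opening"],s["grip_force"])
for c in ("scene","wrist"):
  p=read_camera(c); cv2.imwrite(f"pics/{c}7.png",p["pixels"])
  for n in("mug","mug_mouth","plug_tip","plug"):
    for d in mark_of(p,n)[:1]: print(c,n,np.round(d["point"],4),round(d["confidence"],2))
E
```

```text
23.65 [-0.27  0.83 -1.22] 0.032711238774105644 0.0
scene mug [0.6395 0.2019 0.0012] 0.84
scene mug_mouth [0.6347 0.2047 0.1024] 0.64
scene plug_tip [6.418e-01 2.023e-01 4.000e-04] 0.21
scene plug [ 0.6084 -0.0638  0.    ] 0.74
wrist mug [ 0.6346  0.2033 -0.    ] 0.69
wrist plug [0.6466 0.2128 0.054 ] 0.91
```

Emit:
arm_command(
  series=[
    {"x": 0, "y": 0, "z": -3, "rx": 0, "ry": 0, "rz": 0},
    {"x": 0, "y": 0, "z": -7, "rx": 0, "ry": 0, "rz": 0},
    {"x": 0, "y": 0, "z": -12, "rx": 0, "ry": 0, "rz": 0},
    {"x": 0, "y": 0, "z": -18, "rx": 0, "ry": 0, "rz": 0},
    {"x": 0, "y": 0, "z": -26, "rx": 0, "ry": 0, "rz": 0},
    {"x": 0, "y": 0, "z": -36, "rx": 0, "ry": 0, "rz": 0},
    {"x": 0, "y": 0, "z": -50, "rx": 0, "ry": 0, "rz": 0},
    {"x": 0, "y": 0, "z": -70, "rx": 0, "ry": 0, "rz": 0},
    {"x": 0, "y": 0, "z": -95, "rx": 0, "ry": 0, "rz": 0},
    {"x": 0, "y": 0, "z": -120, "rx": 0, "ry": 0, "rz": 0},
    {"x": 0, "y": 0, "z": -140, "rx": 0, "ry": 0, "rz": 0},
    {"x": 0, "y": 0, "z": -140, "rx": 0, "ry": 0, "rz": 0},
    {"x": 0, "y": 0, "z": -140, "rx": 0, "ry": 0, "rz": 0},
  ],
)

```text
time: 25.45
tool_pos: [0.5634, 0.1886, 0.2681]
tool_rot: [3.127, 0.395, -2.937]
contact_force: [-0.8, 0.0, 0.1]
opening: 0.0327
grip_force: 0.0
```

```bash
python3 - <<'E'
from h import *
s=observe(); print(s["time"],np.round(s["contact_force"],2))
I=[]
for c in ("scene","wrist"):
  p=read_camera(c); I.append(p["pixels"])
  for n in("mug","mug_mouth","plug_tip","plug"):
    for d in mark_of(p,n)[:1]: print(c,n,np.round(d["point"],4),round(d["confidence"],2))
cv2.imwrite("pics/c8.png",np.hstack([cv2.resize(I[0][40:240,180:420],(400,333)),cv2.resize(I[1],(400,333))]))
E
```

```text
25.45 [-0.81  0.05  0.1 ]
scene mug [6.38e-01 2.02e-01 1.00e-04] 0.97
scene mug_mouth [0.6348 0.2027 0.1016] 0.65
scene plug [0.6447 0.2062 0.055 ] 0.42
wrist mug [ 0.635   0.2038 -0.0022] 0.82
wrist mug_mouth [0.6378 0.2037 0.0986] 0.75
wrist plug [0.6437 0.2125 0.0523] 0.68
```

View pics/c8.png

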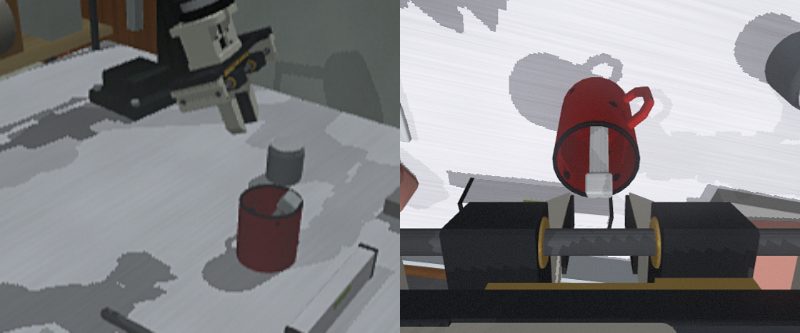

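The mug stands upright at (268,230). The plug leans inside it, head on the far rim at about (598,180) in the wrist half, and the gripper is clear. Handing in.

```bash
python3 -c "
from cell import *
print(hand_in())"
```

```text
the job is handed in; nothing more can be done
None
```

I tipped the mug up onto its base without gripping it and lowered the plug into it thin end first, then handed the job in at about 25.6 s; the last pictures show the mug upright and the plug resting inside, but the hand-in gave no verdict.

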